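Lock off the bench supply box and hold its cover over the screw holes

TASK

Lock the grey supply box off first: take the red key from its wooden holder, push it fully into the keyed switch, turn it clockwise as far as it goes and leave it in there. Then lift the aluminium cover plate by its black bar and finish while still holding it: level, hovering about a centimetre above the open end of the box without touching it, each of its three holes straight over the threaded hole below so that I can start the screws. Leave the mug and the wood offcut where they are.

Things in the scene. Friction and masses are not known exactly. Their poses are not given: they have to be found in the camera images.
- supply_box: Grey metal supply box fixed to the bench, 110 (x) x 150 (y) x 40 mm tall. Origin: centre of its underside; z up. Its +y end is an open compartment (centre at y = +32 mm, rim at z = 40 mm) with a white terminal block inside; its -y end is closed and carries the key switch.
- key_switch (a joint): Round steel key cylinder, diameter 40 mm, 16 mm tall, standing on the box's closed end. 0: its slot lies along the box's x axis; the value grows as it turns clockwise seen from above (slot direction = box yaw minus this value); locked off at the stop, 1.2 rad. Slight friction (0.04 N m) holds it where it is left. Starts at 0 to 0.15.
- switch_slot (a point): Centre of the key cylinder's top face, on its axis (box frame x 0, y -43, z 56 mm); its axes are the box's. The slot, 22 x 10 mm with a bevelled mouth, goes 16 mm down. With the play in it the key turns about 0.25 rad before the cylinder follows: at the stop the key has turned about 1.45 rad clockwise from the box's x axis.
- key: Loose key, 50 g, standing blade down in the wooden holder. Origin: centre of the underside of its round steel shoulder (diameter 28, 5 mm thick), which rests on the holder or, fully in, on the cylinder. Steel blade below: 18 (x) x 6 (y) mm, 13 mm long. Red flat bow above: 30 (x) x 12 (y) mm, z = 5 to 45 mm; grip it across its 12 mm. A half turn makes no difference.
- key_holder: Wooden block fixed to the bench, 60 (x) x 50 (y) x 30 mm tall, with an upright slot 22 (x) x 10 (y) mm, 20 mm deep, in the middle of its top that holds the key. Origin: centre of its underside.
- cover: Loose aluminium cover plate, 108 (x) x 84 (y) x 5 mm, about 0.18 kg, flat on the bench. Origin: centre of its underside, z up. Black lifting bar in the middle, 50 (x) x 14 (y) mm, z = 5 to 39 mm; grip it across its 14 mm. Three 13 mm holes: two at the +x end, one mid -x end, so it fits one way only: its x along the box's x, origin over box frame x 0, y +32 mm.
- hole0 (a point): Cover's hole at its +x, +y corner, on the underside (cover frame x 42, y 31, z 0 mm).
- hole1 (a point): Cover's hole at its +x, -y corner, on the underside (cover frame x 42, y -31, z 0 mm).
- hole2 (a point): Cover's hole at the middle of its -x end, on the underside (cover frame x -42, y 0, z 0 mm).
- thread0 (a point): Threaded hole (5 mm, brass insert) for hole0, level with the box's rim (box frame x 42, y 63, z 40 mm).
- thread1 (a point): Threaded hole for hole1 (box frame x 42, y 1, z 40 mm).
- thread2 (a point): Threaded hole for hole2 (box frame x -42, y 32, z 40 mm).
- tea_mug: Orange mug, 81 x 113 x 101 mm tall, bystander. Origin: centre of its underside.
- offcut_2: Wood offcut, 45 x 52 x 18 mm, bystander. Origin: centre of its underside.
Not all that is in view belongs to the job. What is shaped like the key but blue or turquoise is not meant.

How it is judged:
By the outcome, as a careful person would: the job done as asked, in the order asked, and still so for the second after the job is handed in, while the arm keeps its last pose, push and grip.
It also fails if it takes over 58 s, if anything falls off the work surface, if the arm or the gripper's body presses on something with over 40 N, if the wrist force passes 120 N, or if a joint passes its speed limit or range.

ROBOT

A 7-joint arm with a two-finger parallel gripper is mounted at the origin on the work surface; the furniture and walls round the work are solid. World frame = base frame: x ahead of the robot, y to its left, z up, the work surface at z = 0. Lengths are in m, angles in rad, forces in N, time in s.
With the tool pointing down it reaches from about 0.4 to 0.9 m from the base axis. Payload 5.5 kg.
Tool frame: the origin (TCP) lies midway between the tips of the shut fingers; the grasp point (between the pads) lies 19 mm behind it; x points along the fingers, y is the direction in which the jaws open and shut, and the axes are right-handed (so a half turn about x gives the same grasp; the last joint's range is limited). The gripper opens to 85 mm and grips with 20 to 120 N. Pads are 22 mm wide; open, the fingers measure 114 mm over their backs; the gripper's body (76 mm by 85 mm) begins 54 mm behind the grasp point. The pads swing forward as they close: fully open they stand 13 mm farther back than shut.
Start: joints at [1.47, 0.501, -0.427, 1.55, 0.221, 1.138, -0.21], TCP at [0.231, -0.607, 0.231] pointing down, gripper open.
Joint ranges: [-2.88, 2.88], [-0.31, 2.03], [-1.54, 1.56], [0.2, 2.42], [-1.41, 4.55], [0.19, 2.02], [-2.57, 2.57]. Speed limits (rad/s): [2.57, 2.57, 3.14, 3.14, 3.14, 3.14, 3.14].

INTERFACE

Orientations are given as a unit quaternion [x, y, z, w].
In Python, from station import * gives the robot as it stands. The module is installed in compiled form; this text tells all that it offers.
- The arm moves only by the shell command python3 -m inch 'ROWS'. ROWS is JSON, a list of rows, each an object with "translation": the shift along the tool's x, y, z in mm, a list of three; "turn": the turn, a rotation vector about the tool's x, y, z in rad, a list of three; "hand": the finger opening in mm, from 0 to 85.4. In form: [{"translation": [x, y, z], "turn": [rx, ry, rz], "hand": hand}, ...]. A call has 1 to 20 rows; each row shifts and turns the commanded pose from where the row before left it, along the tool's axes as they then stand; what a row does not reach is not made up. A row lasts 1/12 s, in which the tool goes at most 41.7 mm and 7.16 degrees, less where a joint would pass 70% of its speed; a pose out of reach is approached as far as the arm can. A call with a gripper value outside its range is refused whole. The fingers move at their own pace and stop on an object; the grip force is fixed at half the most. Time passes only in rows, so rows that do not move let the fingers close. It gives the time, the measured TCP pose, the force and the opening at its end, in the units of the state.
- observe(): the state, without advancing time (a new reading comes with each control period).
- capture(name): name is "scene" or "top" or "wrist"; returns a dict with "color" (420x560x3 uint8, red, green, blue), "vfov" (degrees; the focal length in pixels is half the picture's height over the tangent of half this angle, whatever the lens; pixels are square), "cx", "cy" (the principal point, pixels), "dist" ([k1, k2, p1, p2, k3] as OpenCV has them; the pictures are not rectified), "world_from_camera" (4x4, takes a point from camera to world coordinates). Camera axes: x right, y down, z forward; pixel columns grow to the right and rows downward; lengths in m; the calibration is good to about 2 mm. A picture is of the moment at which its call begins. There is no depth.
- hand_in(): hands the job in, once; it reports no verdict.
Trained networks look in a picture, given as the dict that the camera call returned (one of the last four; its "shot" number tells which), for a name from the list of things; names that differ only in an ending like _2 or _b are one class to them, and where a whole thing is asked for, a point or a joint stands for the part that bears it (a point fixed in the world has none). Each returns a list of dicts, best first, with "confidence" (0 to 1); they miss things now and then, are a little off and sometimes report something else, mostly with a low value. They report only what shows in the picture. A call takes as long as a camera call. They do not tell look-alikes from the thing itself.
- search_frame(picture, name): "location" ([x, y, z] in m, in world coordinates, good to about 4 mm: the middle of the surface that is visible of it).
- silhouettes(picture, name): "region" (420x560 bool, what is visible of it).
The state is a dict: "clock": time; "joints": joint angles; "dq": joint speeds; "tau": joint torques, N m; "tool_pos": TCP position; "eef_rot": TCP orientation; "force": force on the tool from outside, world axes, zero at the start; "torque": the same for the moment, N m; "grip_width": opening from 0.0 (shut) to 1.0 (fully open).
Only numpy, scipy, OpenCV 4.12 (cv2) and the standard library are available. Lean on these libraries where they do the work, as an engineer would, in place of code of your own. Each camera call takes 0.05 s, during which the arm holds its last target.

## Working session

There is one attempt and no reset: what is moved stays moved. The work goes in short steps, Python scripts to look and compute and a shell command to move; the robot and the scene stay as the last step left them, time stands still between calls to the robot, and variables do not carry over. Pictures are saved under pics/ and viewed, and the job is handed in when it is done.

```bash
mkdir -p pics; cat > h.py <<'E'
from station import *
import numpy as np, cv2
from scipy.spatial.transform import Rotation as R
def K(p):
    f=p["color"].shape[0]/2/np.tan(np.radians(p["vfov"])/2)
    return np.array([[f,0,p["cx"]],[0,f,p["cy"]],[0,0,1]])
def proj(p,X):
    X=np.atleast_2d(X).astype(float); T=np.linalg.inv(p["world_from_camera"])
    r,_=cv2.Rodrigues(T[:3,:3])
    return cv2.projectPoints(X,r,T[:3,3],K(p),np.array(p["dist"],float))[0].reshape(-1,2)
def ray(p,uv,z):
    uv=np.atleast_2d(uv).astype(float)
    n=cv2.undistortPoints(uv.reshape(-1,1,2),K(p),np.array(p["dist"],float)).reshape(-1,2)
    T=np.array(p["world_from_camera"]); d=np.c_[n,np.ones(len(n))]@T[:3,:3].T; o=T[:3,3]
    return o+d*((z-o[2])/d[:,2])[:,None]
def save(p,n): cv2.imwrite("pics/%s.png"%n,p["color"][:,:,::-1])
def st():
    s=observe(); print("t",round(s["clock"],2),"pos",np.round(s["tool_pos"],4),"F",np.round(s["force"],1),"M",np.round(s["torque"],2),"g",round(s["grip_width"],3)); print(np.round(R.from_quat(s["eef_rot"]).as_matrix(),3)); return s
E
python3 - <<'E'
from h import *
st()
for c in ["scene","top"]:
    p=capture(c); save(p,c+"0")
    for n in ["supply_box","key_switch","key","key_holder","cover","tea_mug","offcut_2"]:
        print(c,n,[(np.round(d["location"],3).tolist(),round(d["confidence"],2)) for d in search_frame(p,n)])
E
```

```text
t 0.0 pos [ 0.231  -0.6068  0.2303] F [ 0.6 -0.3 -0.1] M [-0.04 -0.01 -0.02] g 0.996
[[-0.001  0.356 -0.935]
 [ 0.002 -0.935 -0.356]
 [-1.    -0.002 -0.   ]]
scene supply_box [([0.444, -0.102, 0.035], 0.89)]
scene key_switch [([0.442, -0.134, 0.06], 0.84), ([0.427, 0.157, 0.005], 0.75), ([0.457, -0.319, 0.056], 0.47)]
scene key [([0.378, -0.328, 0.04], 0.77), ([0.391, -0.257, 0.039], 0.76), ([0.458, -0.316, 0.058], 0.68), ([0.489, -0.236, 0.039], 0.6)]
scene key_holder [([0.442, -0.321, 0.039], 0.62)]
scene cover [([0.43, 0.152, 0.005], 0.97), ([0.441, -0.138, 0.057], 0.39)]
scene tea_mug [([0.322, 0.163, 0.067], 0.69), ([0.446, -0.109, 0.038], 0.6), ([0.429, 0.158, 0.006], 0.33)]
scene offcut_2 [([0.299, -0.3, 0.021], 0.56)]
top supply_box [([0.458, -0.089, 0.04], 0.76)]
top key_switch []
top key [([0.378, -0.323, 0.05], 0.75), ([0.399, -0.247, 0.048], 0.72), ([0.493, -0.225, 0.047], 0.7), ([0.465, -0.311, 0.064], 0.62), ([0.438, 0.16, 0.005], 0.55), ([0.302, -0.3, 0.014], 0.2), ([0.456, -0.094, 0.038], 0.19)]
top key_holder [([0.457, -0.3, 0.029], 0.89)]
top cover [([0.438, 0.162, 0.005], 0.69), ([0.328, 0.185, 0.046], 0.59)]
top tea_mug [([0.33, 0.184, 0.048], 0.91)]
top offcut_2 [([0.304, -0.299, 0.015], 0.71)]
```

View pics/scene0.png

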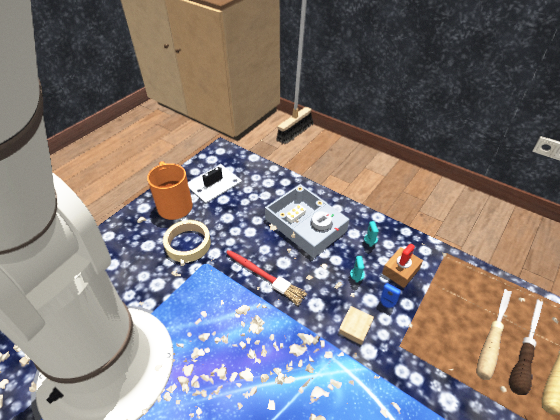

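View pics/top0.png

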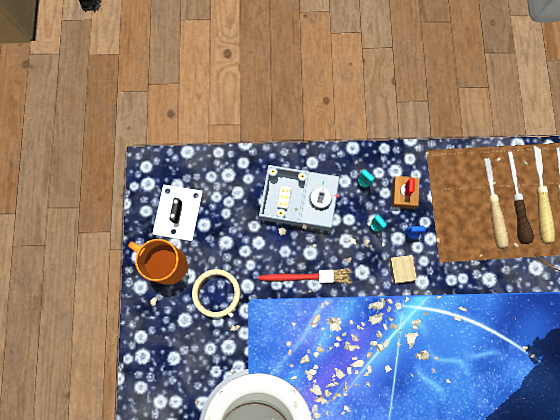

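The scene view shows the red key in its wooden holder at about (405,260), with turquoise and blue decoys around it. The box is at (307,220), and the cover at (215,182) is close to the mug. I'll enlarge the top view next.

```bash
python3 - <<'E'
from h import *
p=capture("top"); 
c=p["color"][150:250,130:290]; 
cv2.imwrite("pics/topA.png",cv2.resize(c[:,:,::-1],None,fx=5,fy=5,interpolation=cv2.INTER_CUBIC))
c=p["color"][150:250,250:410+30]
cv2.imwrite("pics/topB.png",cv2.resize(c[:,:,::-1],None,fx=4.2,fy=4.2,interpolation=cv2.INTER_CUBIC))
w=capture("wrist"); save(w,"w0"); print(w["world_from_camera"],w["vfov"],p["world_from_camera"],p["vfov"])
E
```

```text
[[ 3.55423916e-01 -8.85751302e-01 -2.98527169e-01  3.07078176e-01]
 [-9.34705004e-01 -3.36593933e-01 -1.14153759e-01 -5.77687577e-01]
 [ 6.29407248e-04  3.19607814e-01 -9.47549708e-01  3.73638292e-01]
 [ 0.00000000e+00  0.00000000e+00  0.00000000e+00  1.00000000e+00]] 64.95290176405163 [[-0.02073373 -0.98072415  0.19429426  0.2014397 ]
 [-0.99971932  0.02256528  0.00721794 -0.06245086]
 [-0.01146311 -0.19409007 -0.98091674  1.03522964]
 [ 0.          0.          0.          1.        ]] 45.48548690850305
```

View pics/topA.png

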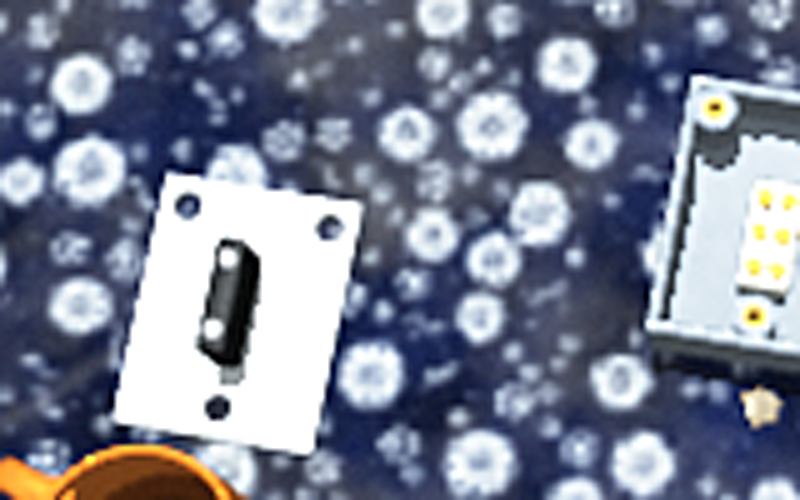

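View pics/topB.png

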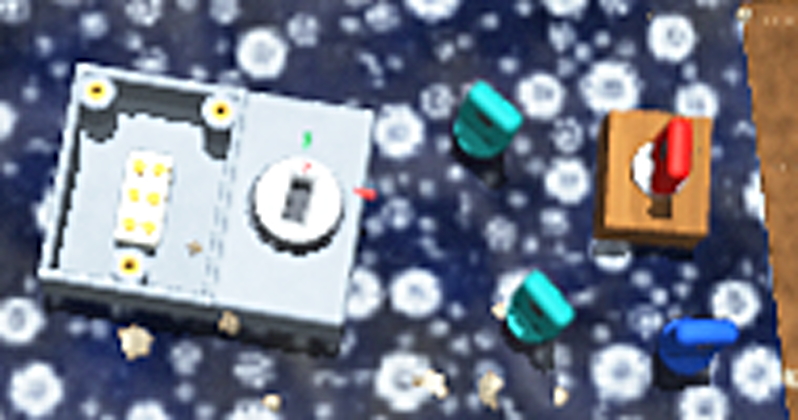

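View pics/w0.png

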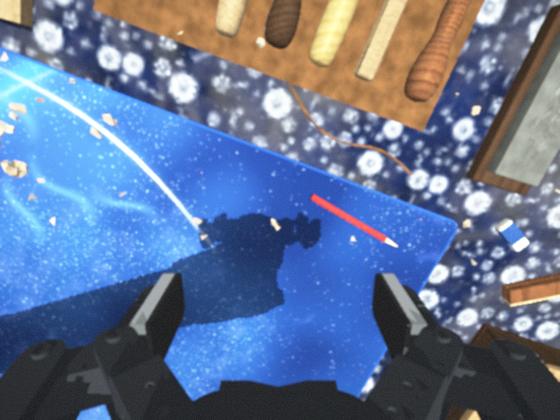

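The top view gives a box yaw of about -8.5°, with the cover about the same. I'll move to a wrist view that covers both the holder and the box.

```bash
python3 -m inch '[{"translation":[-1,-10,-12],"turn":[0,0,0],"hand":85},{"translation":[-1,-19,-23],"turn":[0,0,0],"hand":85},{"translation":[-2,-22,-26],"turn":[0,0,0],"hand":85},{"translation":[-2,-22,-26],"turn":[0,0,0],"hand":85},{"translation":[-2,-22,-26],"turn":[0,0,0],"hand":85},{"translation":[-2,-22,-26],"turn":[0,0,0],"hand":85},{"translation":[-2,-22,-26],"turn":[0,0,0],"hand":85},{"translation":[-2,-22,-26],"turn":[0,0,0],"hand":85},{"translation":[-2,-22,-26],"turn":[0,0,0],"hand":85},{"translation":[-2,-22,-26],"turn":[0,0,0],"hand":85},{"translation":[-2,-22,-26],"turn":[0,0,0],"hand":85},{"translation":[0,-22,-26],"turn":[0,0,0],"hand":85},{"translation":[0,-22,-26],"turn":[0,0,0],"hand":85},{"translation":[0,-13,-20],"turn":[0.1,0,0],"hand":85},{"translation":[0,0,0],"turn":[0.1,0,0],"hand":85},{"translation":[0,0,0],"turn":[0.1,0,0],"hand":85},{"translation":[0,0,0],"turn":[0.1,0,0],"hand":85},{"translation":[0,0,0],"turn":[0,0,0],"hand":85}]'
python3 - <<'E'
from h import *
st()
p=capture("wrist"); save(p,"w1"); 
import pickle; pickle.dump(p,open("w1.pkl","wb"))
for n in ["supply_box","key_switch","key","key_holder"]:
    print(n,[(np.round(d["location"],3).tolist(),round(d["confidence"],2)) for d in search_frame(p,n)])
E
```

```text
clock: 2.4
tool_pos: [0.4491, -0.2204, 0.2515]
eef_rot: [0.707, -0.014, -0.707, -0.014]
force: [-0.7, 0.6, 0.0]
grip_width: 0.998
t 2.4 pos [ 0.4491 -0.2204  0.2515] F [-0.7  0.6  0. ] M [ 0.01  0.01 -0.04] g 0.998
[[ 0.    -0.039 -0.999]
 [-0.    -0.999  0.039]
 [-1.     0.    -0.   ]]
supply_box [([0.461, -0.084, 0.039], 0.69), ([0.453, -0.13, 0.054], 0.58)]
key_switch [([0.454, -0.129, 0.054], 0.63)]
key [([0.405, -0.254, 0.05], 0.92), ([0.497, -0.232, 0.055], 0.9), ([0.384, -0.327, 0.043], 0.85), ([0.467, -0.311, 0.068], 0.57), ([0.31, -0.299, 0.02], 0.16)]
key_holder [([0.474, -0.308, 0.029], 0.78), ([0.464, -0.089, 0.038], 0.48)]
```

View pics/w1.png

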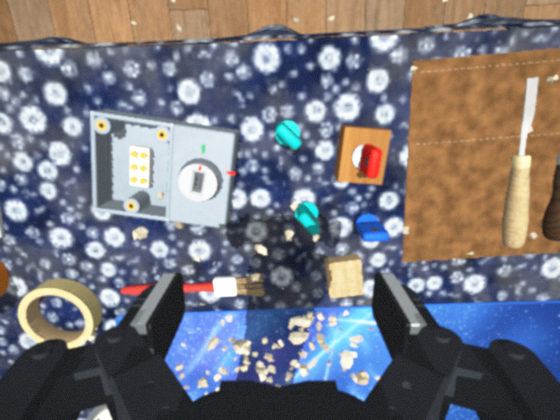

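The wrist view shows the box at (165,168), the switch at (198,182) and the red key in its holder at (368,158). I'll enlarge it to pick exact points.

```bash
python3 - <<'E'
from h import *
import pickle; p=pickle.load(open("w1.pkl","rb"))
def z(n,x0,y0,w,h,s):
    cv2.imwrite("pics/%s.png"%n,cv2.resize(p["color"][y0:y0+h,x0:x0+w,::-1],None,fx=s,fy=s,interpolation=cv2.INTER_CUBIC))
z("w1box",80,100,170,130,4.7); z("w1key",320,110,80,90,6.5)
E
```

```text
(no output)
```

View pics/w1box.png

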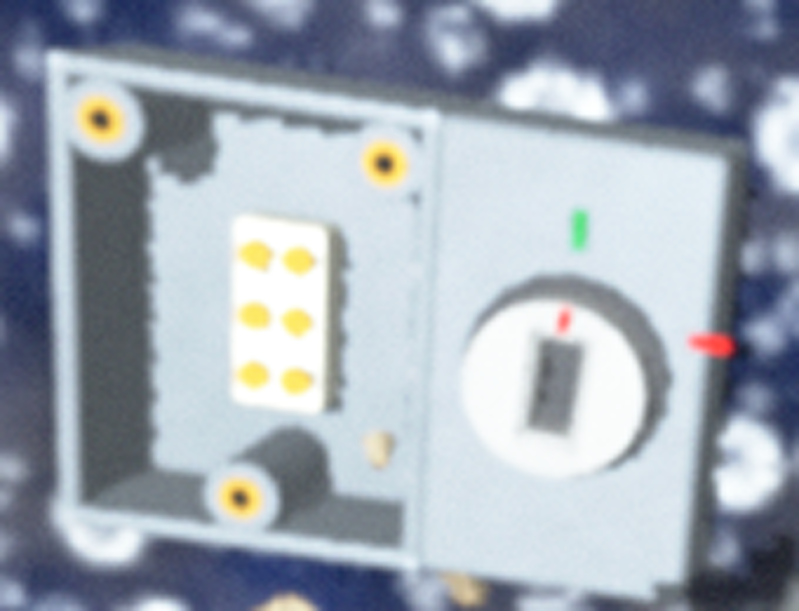

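View pics/w1key.png

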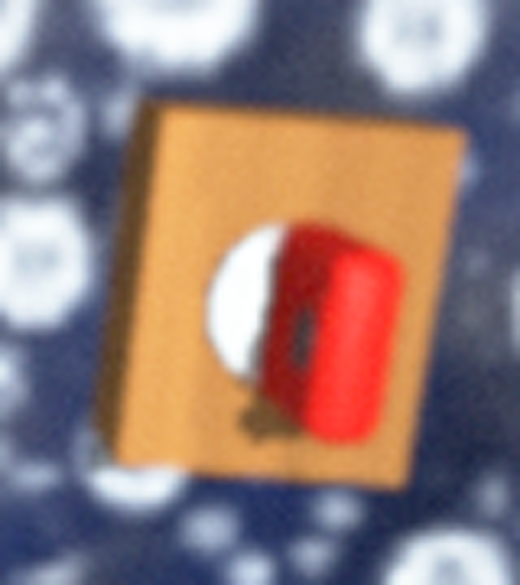

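```bash
cat >> h.py <<'E'
from scipy.optimize import least_squares
def fit(obs,x0,loc_z=0):
    # obs: list of (p, local pts Nx3, uv Nx2); solve x,y,yaw
    def pl(q,L): 
        c,s=np.cos(q[2]),np.sin(q[2]); L=np.array(L,float)
        return np.c_[q[0]+c*L[:,0]-s*L[:,1],q[1]+s*L[:,0]+c*L[:,1],L[:,2]]
    f=lambda q: np.concatenate([(proj(p,pl(q,L))-np.array(uv)).ravel() for p,L,uv in obs])
    r=least_squares(f,x0,x_scale=[.01,.01,.05]); return r.x, r.fun.reshape(-1,2)
def unz(a,x0,y0,s): return (np.array(a,float)+.5)/s-.5+[x0,y0]
E
python3 - <<'E'
from h import *
import pickle; p=pickle.load(open("w1.pkl","rb"))
L=np.array([[42,63,40],[42,1,40],[-42,32,40],[55,75,40],[-55,75,40],[0,-43,56]])/1e3
uv=unz([(101,119),(385,163),(239,497),(50,52),(62,515),(554,386)],80,100,4.7)
q,r=fit([(p,L,uv)],[.45,-.09,-.14]); print(q,"\n",np.round(r,1))
L=np.array([[30,25,30],[30,-25,30],[-30,-25,30],[-30,25,30]])/1e3
uv=unz([(160,100),(468,130),(408,490),(115,463)],320,110,6.5)
q,r=fit([(p,L,uv)],[.45,-.3,-.1]); print(q,"\n",np.round(r,1))
L=np.array([[15,6,75],[15,-6,75],[-15,-6,75],[-15,6,75]])/1e3
uv=unz([(338,245),(404,258),(380,443),(312,435)],320,110,6.5)
q,r=fit([(p,L,uv)],[.45,-.3,-.1]); print(q,"\n",np.round(r,1))
s=ray(p,unz([(572,340),(546,434)],80,100,4.7),.056); d=s[0]-s[1]; print("slot",np.arctan2(d[1],d[0]),s.mean(0))
E
```

```text
[ 0.45766642 -0.09375172 -0.19082335] 
 [[ 0.4 -0.3]
 [ 0.5 -0.3]
 [ 0.7 -0.2]
 [-1.1 -1. ]
 [-0.6  1.4]
 [ 0.2  0.7]]
[ 0.46612268 -0.31565828 -0.11483157] 
 [[ 0.9  1.1]
 [-0.3  0. ]
 [-0.9 -1.2]
 [ 0.3 -0.2]]
[ 0.46659469 -0.31513351 -0.08902754] 
 [[-0.9 -0.1]
 [ 1.5 -1.5]
 [ 0.5  0.6]
 [-1.1  1.2]]
slot -0.3726622975140254 [ 0.44992838 -0.13690147  0.056     ]
```

```bash
python3 -m inch '[{"translation":[10,10,-2],"turn":[0.035,0,0],"hand":45},{"translation":[20,20,-4.5],"turn":[0.035,0,0],"hand":45},{"translation":[26,20,-4.5],"turn":[0,0,0],"hand":45},{"translation":[26,20,-4.5],"turn":[0,0,0],"hand":45},{"translation":[26,16,-4],"turn":[0,0,0],"hand":45},{"translation":[18,10,-1],"turn":[0,0,0],"hand":45},{"translation":[0,0,0],"turn":[0,0,0],"hand":45}]'
python3 - <<'E'
from h import *
s=st(); print(np.round(s["joints"],2))
p=capture("wrist"); save(p,"w2"); 
import pickle; pickle.dump(p,open("w2.pkl","wb"))
E
```

```text
clock: 3.23
tool_pos: [0.4572, -0.3197, 0.1211]
eef_rot: [-0.704, 0.037, 0.708, 0.04]
force: [-0.8, -0.2, -0.2]
grip_width: 0.526
t 3.23 pos [ 0.4572 -0.3197  0.1211] F [-0.8 -0.2 -0.2] M [ 0.02  0.08 -0.04] g 0.526
[[-0.006 -0.109 -0.994]
 [ 0.003 -0.994  0.109]
 [-1.    -0.003  0.006]]
[ 0.95  0.49 -0.49  1.87  0.3   0.86 -1.37]
```

View pics/w2.png

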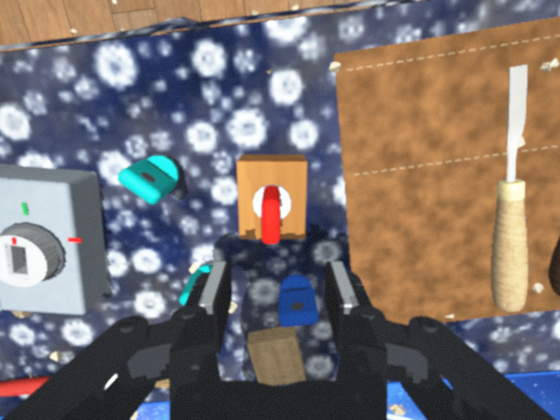

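The last joint (j7 = -1.37) decreases on clockwise turns and would run out of range. I'll take the half-turn grasp instead, after refining the key pose from this closer view, where the bow is at (271,213).

```bash
python3 - <<'E'
from h import *
import pickle; p=pickle.load(open("w2.pkl","rb"))
cv2.imwrite("pics/w2k.png",cv2.resize(p["color"][140:260,220:330,::-1],None,fx=5,fy=5,interpolation=cv2.INTER_CUBIC))
E
python3 -m inch '[{"translation":[-1,0,0],"turn":[-0.06,0,0],"hand":45},{"translation":[-1,0,0],"turn":[-0.11,0,0],"hand":45},{"translation":[-1,0,0],"turn":[-0.12,0,0],"hand":45},{"translation":[-1,0,0],"turn":[-0.12,0,0],"hand":45},{"translation":[-1,0,0],"turn":[-0.12,0,0],"hand":45},{"translation":[-1,0,0],"turn":[-0.12,0,0],"hand":45},{"translation":[-1,0,0],"turn":[-0.12,0,0],"hand":45},{"translation":[-1,0,0],"turn":[-0.12,0,0],"hand":45},{"translation":[-1,0,0],"turn":[-0.12,0,0],"hand":45},{"translation":[-1,0,0],"turn":[-0.12,0,0],"hand":45},{"translation":[0,0,0],"turn":[-0.12,0,0],"hand":45},{"translation":[0,0,0],"turn":[-0.12,0,0],"hand":45},{"translation":[0,0,0],"turn":[-0.12,0,0],"hand":45},{"translation":[0,0,0],"turn":[-0.12,0,0],"hand":45},{"translation":[0,0,0],"turn":[-0.12,0,0],"hand":45},{"translation":[0,0,0],"turn":[-0.12,0,0],"hand":45},{"translation":[0,0,0],"turn":[-0.12,0,0],"hand":45},{"translation":[0,0,0],"turn":[-0.12,0,0],"hand":45},{"translation":[0,0,0],"turn":[-0.12,0,0],"hand":45},{"translation":[0,0,0],"turn":[-0.12,0,0],"hand":45}]'
```

```text
clock: 4.95
tool_pos: [0.4614, -0.3179, 0.1375]
eef_rot: [0.31, 0.634, -0.311, 0.636]
force: [-0.2, 0.5, 0.5]
grip_width: 0.523
```

View pics/w2k.png

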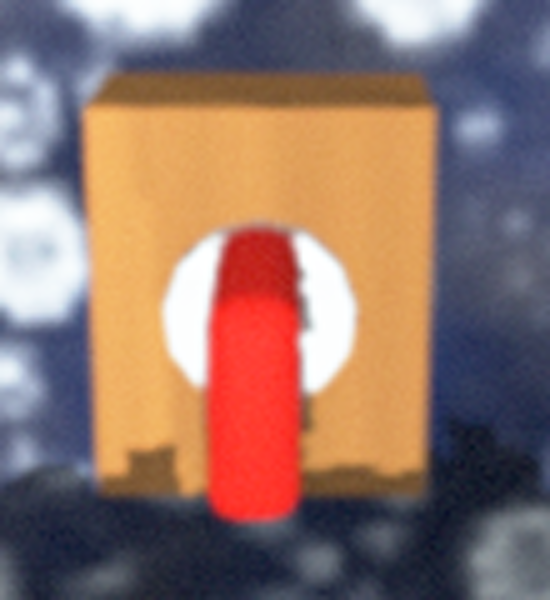

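```bash
cat >> h.py <<'E'
def yaw():  # direction (mod pi) of world yaw theta such that tool y = -+ (−sin,cos)
    m=R.from_quat(observe()["eef_rot"]).as_matrix(); return m
def togo(xy,z,th):
    s=observe(); m=R.from_quat(s["eef_rot"]).as_matrix()
    # desired: x down, y=(-sin th,cos th), z = x cross y ; 
    D=np.array([[0,-np.sin(th),0],[0,np.cos(th),0],[-1,0,0]],float); D[:,2]=np.cross(D[:,0],D[:,1])
    d=np.array([xy[0],xy[1],z])-s["tool_pos"]
    print("trans mm (tool)",np.round(m.T@d*1e3,1),"turn",np.round(R.from_matrix(m.T@D).as_rotvec(),3),"joints",np.round(s["joints"],2),"t",round(s["clock"],2))
E
python3 - <<'E'
from h import *
import pickle; p=pickle.load(open("w2.pkl","rb"))
L=np.array([[30,25,30],[30,-25,30],[-30,-25,30],[-30,25,30]])/1e3
uv=unz([(85,105),(438,105),(425,495),(100,495)],220,140,5)
q,r=fit([(p,L,uv)],[.46,-.31,-.1]); print(q,"\n",np.round(r,1))
L=np.array([[15,6,75],[15,-6,75],[-15,-6,75],[-15,6,75]])/1e3
uv=unz([(212,292),(300,292),(301,522),(206,522)],220,140,5)
q,r=fit([(p,L,uv)],[.46,-.31,-.1]); print(q,"\n",np.round(r,1))
togo(q[:2],.125,q[2]+0)
E
```

```text
[ 0.46596112 -0.31572025 -0.11129073] 
 [[ 0.   0.2]
 [-0.2  0.3]
 [ 0.1 -0.2]
 [ 0.1 -0.4]]
[ 0.46712472 -0.31579924 -0.12469756] 
 [[-1.3 -0.1]
 [ 1.2  0.2]
 [ 0.2  0.1]
 [-0.1 -0.2]]
trans mm (tool) [12.5  5.8  1.8] turn [-0.786  0.002  0.001] joints [ 1.32  0.65 -1.03  1.85  0.66  1.02  0.67] t 4.95
```

```bash
python3 -m inch '[{"translation":[0,0,0],"turn":[-0.12,0,0],"hand":45},{"translation":[0,0,0],"turn":[-0.12,0,0],"hand":45},{"translation":[0,0,0],"turn":[-0.12,0,0],"hand":45},{"translation":[0,0,0],"turn":[-0.12,0,0],"hand":45},{"translation":[0,0,0],"turn":[-0.12,0,0],"hand":45},{"translation":[0,0,0],"turn":[-0.11,0,0],"hand":45},{"translation":[0,0,0],"turn":[-0.08,0,0],"hand":45},{"translation":[0,0,0],"turn":[0,0,0],"hand":45}]'
python3 - <<'E'
from h import *
togo((.467,-.3158),.125,-.115)
p=capture("wrist"); save(p,"w3")
E
```

```text
clock: 5.62
tool_pos: [0.4612, -0.318, 0.137]
eef_rot: [0.043, 0.705, -0.044, 0.706]
force: [-0.5, -0.2, -1.1]
grip_width: 0.53
trans mm (tool) [12.   3.   5.5] turn [-0.009  0.001  0.001] joints [ 1.4   0.76 -1.19  1.85  0.8   1.11  1.36] t 5.62
```

View pics/w3.png

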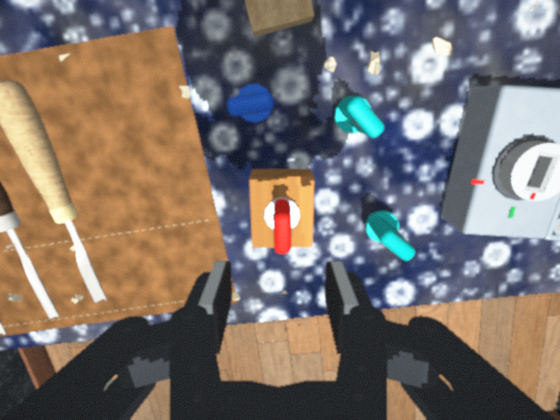

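```bash
python3 -m inch '[{"translation":[8,1,2],"turn":[-0.009,0,0],"hand":45},{"translation":[16,2,3.5],"turn":[0,0,0],"hand":45},{"translation":[18,0,0],"turn":[0,0,0],"hand":45},{"translation":[18,0,0],"turn":[0,0,0],"hand":45},{"translation":[18,0,0],"turn":[0,0,0],"hand":45},{"translation":[13,0,0],"turn":[0,0,0],"hand":45},{"translation":[8,0,0],"turn":[0,0,0],"hand":45},{"translation":[0,0,0],"turn":[0,0,0],"hand":45}]'
python3 - <<'E'
from h import *
togo((.467,-.3158),.038,-.115)
p=capture("wrist"); save(p,"w4")
E
```

```text
clock: 6.33
tool_pos: [0.4653, -0.3149, 0.0342]
eef_rot: [0.042, 0.707, -0.041, 0.705]
force: [-0.2, 0.5, 0.0]
grip_width: 0.529
trans mm (tool) [-3.8 -0.7  1.7] turn [-0.004 -0.003 -0.001] joints [ 1.3   0.89 -1.05  1.89  0.94  0.97  1.26] t 6.33
```

View pics/w4.png

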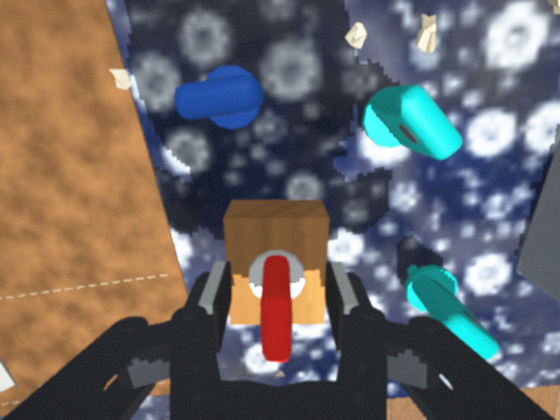

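The bow at (277,310) is centred between the fingers. I'll raise slightly and close.

```bash
python3 -m inch '[{"translation":[-4,-0.7,1.5],"turn":[0,0,0],"hand":45},{"translation":[0,0,0],"turn":[0,0,0],"hand":0},{"translation":[0,0,0],"turn":[0,0,0],"hand":0},{"translation":[0,0,0],"turn":[0,0,0],"hand":0},{"translation":[0,0,0],"turn":[0,0,0],"hand":0},{"translation":[0,0,0],"turn":[0,0,0],"hand":0},{"translation":[0,0,0],"turn":[0,0,0],"hand":0}]'
python3 -m inch '[{"translation":[-6,0,0],"turn":[0,0,0],"hand":0},{"translation":[-14,0,0],"turn":[0,0,0],"hand":0},{"translation":[-20,0,0],"turn":[0,0,0],"hand":0},{"translation":[-20,0,0],"turn":[0,0,0],"hand":0},{"translation":[-20,0,0],"turn":[0,0,0],"hand":0},{"translation":[-8,0,0],"turn":[0,0,0],"hand":0},{"translation":[0,0,0],"turn":[0,0,0],"hand":0}]'
python3 - <<'E'
from h import *
st()
togo((.4495,-.136),.1,-.36)
p=capture("wrist"); save(p,"w5"); c=capture("scene"); save(c,"s5")
E
```

```text
clock: 6.97
tool_pos: [0.4685, -0.3172, 0.0414]
eef_rot: [0.042, 0.705, -0.043, 0.706]
force: [-0.1, 0.5, 6.8]
grip_width: 0.128
clock: 7.55
tool_pos: [0.4691, -0.3172, 0.1309]
eef_rot: [0.041, 0.705, -0.043, 0.707]
force: [0.5, 1.0, -0.9]
grip_width: 0.13
t 7.55 pos [ 0.4691 -0.3172  0.1309] F [ 0.5  1.  -0.9] M [ 0.01  0.03 -0.  ] g 0.13
[[ 0.003  0.119  0.993]
 [-0.002  0.993 -0.119]
 [-1.    -0.002  0.003]]
trans mm (tool) [ 30.4 177.7 -41. ] turn [0.241 0.004 0.002] joints [ 1.38  0.77 -1.18  1.84  0.81  1.1   1.35] t 7.55
```

View pics/w5.png

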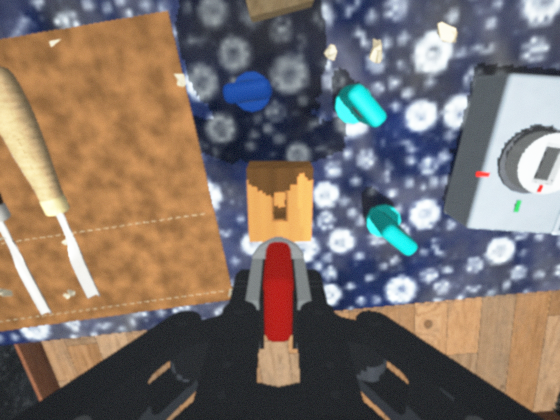

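View pics/s5.png

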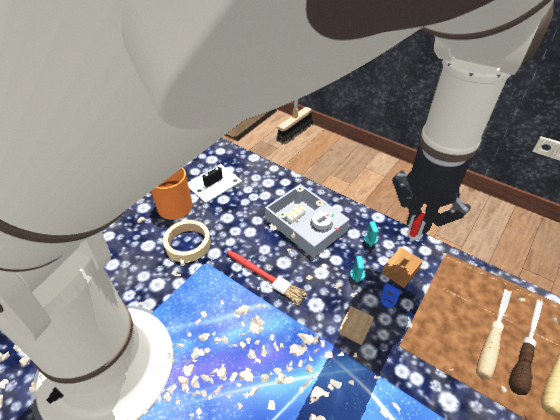

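```bash
python3 -m inch '[{"translation":[0,8,-2],"turn":[0,0,0],"hand":0},{"translation":[0,18,-4],"turn":[0,0,0],"hand":0},{"translation":[0,26,-6],"turn":[0,0,0],"hand":0},{"translation":[0,30,-7],"turn":[0,0,0],"hand":0},{"translation":[0,30,-7],"turn":[0,0,0],"hand":0},{"translation":[0,30,-7],"turn":[0,0,0],"hand":0},{"translation":[4,22,-5],"turn":[0,0,0],"hand":0},{"translation":[6,12,-2],"turn":[0,0,0],"hand":0},{"translation":[4,2,-1],"turn":[0.08,0,0],"hand":0},{"translation":[0,0,0],"turn":[0.08,0,0],"hand":0},{"translation":[0,0,0],"turn":[0.08,0,0],"hand":0},{"translation":[0,0,0],"turn":[0,0,0],"hand":0}]'
python3 - <<'E'
from h import *
st()
togo((.4495,-.136),.1,-.36)
p=capture("wrist"); save(p,"w6")
import pickle; pickle.dump((p,observe()),open("w6.pkl","wb"))
cv2.imwrite("pics/w6k.png",cv2.resize(p["color"][140:350,200:370,::-1],None,fx=2.8,fy=2.8,interpolation=cv2.INTER_CUBIC))
E
```

```text
clock: 8.65
tool_pos: [0.4471, -0.1342, 0.1134]
eef_rot: [0.127, 0.696, -0.127, 0.695]
force: [-0.3, 0.5, -0.9]
grip_width: 0.131
t 8.65 pos [ 0.4471 -0.1342  0.1134] F [-0.3  0.5 -0.9] M [-0.03  0.01 -0.02] g 0.131
[[-0.002  0.353  0.936]
 [ 0.001  0.936 -0.353]
 [-1.    -0.    -0.002]]
trans mm (tool) [13.4 -0.9  3. ] turn [-0.001 -0.002  0.   ] joints [ 1.17  0.62 -1.18  2.08  0.73  0.94  0.8 ] t 8.65
```

View pics/w6.png

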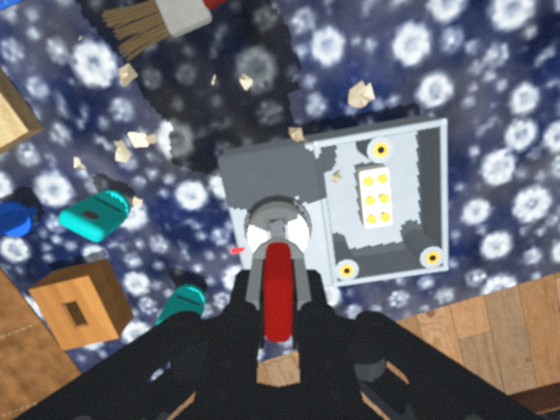

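View pics/w6k.png

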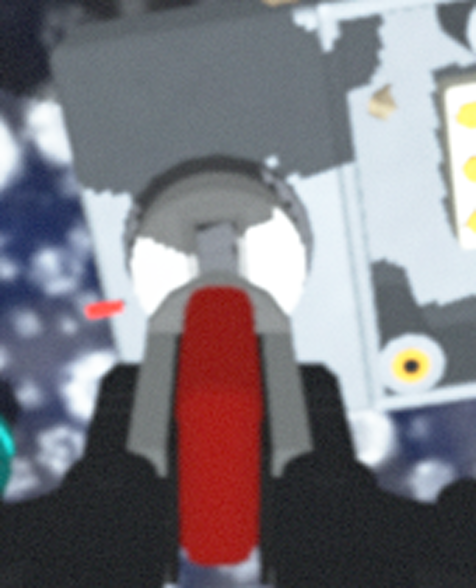

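```bash
python3 - <<'E'
from h import *
import pickle; p,s=pickle.load(open("w6.pkl","rb"))
def z(n,x0,y0,w,h,f): cv2.imwrite("pics/%s.png"%n,cv2.resize(p["color"][y0:y0+h,x0:x0+w,::-1],None,fx=f,fy=f,interpolation=cv2.INTER_CUBIC))
z("w6a",230,180,100,100,6); z("w6b",320,120,140,160,3.6); z("w6c",240,225,80,125,4.7)
E
```

```text
(no output)
```

View pics/w6a.png

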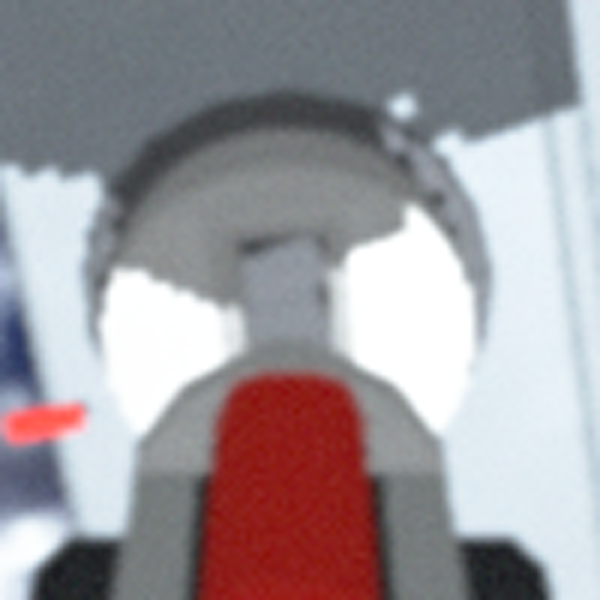

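View pics/w6b.png

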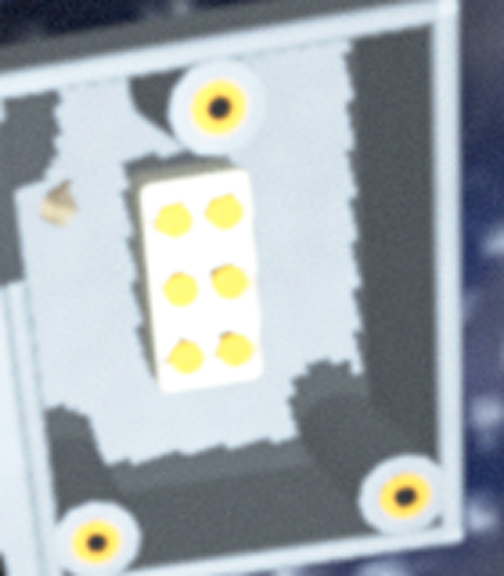

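View pics/w6c.png

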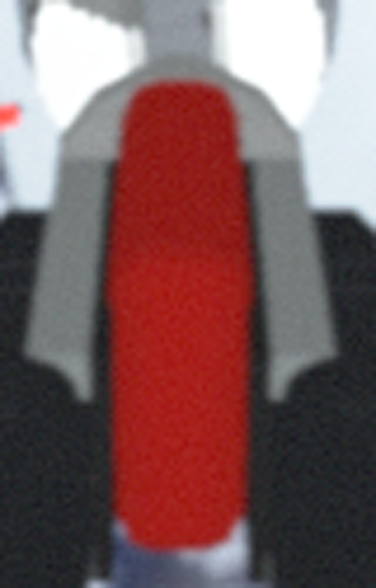

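```bash
python3 - <<'E'
from h import *
import pickle; p,s=pickle.load(open("w6.pkl","rb"))
L=np.array([[42,63,40],[42,1,40],[-42,32,40]])/1e3
uv=unz([(406,496),(97,542),(220,107)],320,120,3.6)
q,r=fit([(p,L,uv)],[.457,-.094,-.19]); print("box",q,"\n",np.round(r,1))
c,sn=np.cos(q[2]),np.sin(q[2]); print("switch",q[0]+.043*sn,q[1]-.043*c)
print("cyl",ray(p,unz([(98,320),(478,320),(288,125),(288,315)],230,180,6),.056)[:,:2])
sl=ray(p,unz([(243,242),(325,240),(240,330),(328,330)],230,180,6),.056)[:,:2]; print("slot",sl, np.arctan2(*(sl[2:].mean(0)-sl[:2].mean(0))[::-1]))
zt=s["tool_pos"][2]+.0336
L=np.array([[15,6,0],[15,-6,0],[-15,-6,0],[-15,6,0]])/1e3; L[:,2]=zt
uv=unz([(247,548),(115,548),(108,262),(250,262)],240,225,4.7)
q,r=fit([(p,L,uv)],[.447,-.134,-.36]); print("key",q,"\n",np.round(r,1))
print(np.round(proj(p,[[.4495,-.136,.056]]),1))
E
```

```text
box [ 0.45740676 -0.09286143 -0.19077651] 
 [[ 0. -0.]
 [ 0. -0.]
 [-0.  0.]]
switch 0.44925303847194886 -0.13508129013422693
cyl [[ 0.43991084 -0.15381151]
 [ 0.45451344 -0.11504712]
 [ 0.42643713 -0.12657944]
 [ 0.44666529 -0.13421959]]
slot [[ 0.43703218 -0.13575648]
 [ 0.43992778 -0.1274213 ]
 [ 0.44647034 -0.13974976]
 [ 0.44985826 -0.13075604]] -0.36169930166625486
key [ 0.44291022 -0.13244444 -0.35554359] 
 [[ 0.9  2.8]
 [-0.9  2.9]
 [-1.  -2.4]
 [ 1.  -2.5]]
[[276.6 236.7]]
```

```bash
python3 - <<'E'
from h import *
import pickle; p,s=pickle.load(open("w6.pkl","rb"))
a=np.linspace(0,2*np.pi,60)
ims=[]
tp=np.array(s["tool_pos"]); m=R.from_quat(s["eef_rot"]).as_matrix(); zt=m[:,2]; yt=m[:,1]
for dz,dx in [(-.0114,0.),(-.0114,-.003),(-.005,0),(-.005,-.003)]:
    im=cv2.resize(p["color"][200:350,230:330,::-1],None,fx=3.8,fy=3.8,interpolation=cv2.INTER_CUBIC)
    o=tp+[0,0,dz]+zt*dx
    def dr(P,col):
        u=((proj(p,np.array(P))-[230,200]+.5)*3.8-.5); cv2.polylines(im,[np.round(u).astype(int).reshape(-1,1,2)],True,col,1)
    for h in (0,.005): dr([o+[0,0,h]+.014*(np.cos(t)*zt+np.sin(t)*yt) for t in a],(0,255,0))
    for h in (.005,.045): dr([o+[0,0,h]+A*.015*zt+B*.006*yt for A,B in((1,1),(1,-1),(-1,-1),(-1,1))],(255,255,0))
    ims.append(im[:,:380])
cv2.imwrite("pics/ov6.png",cv2.resize(np.hstack(ims),(800,int(570*800/1520))))
cv2.imwrite("pics/ov6a.png",np.hstack([ims[0],ims[3]]))
E
```

View pics/ov6a.png

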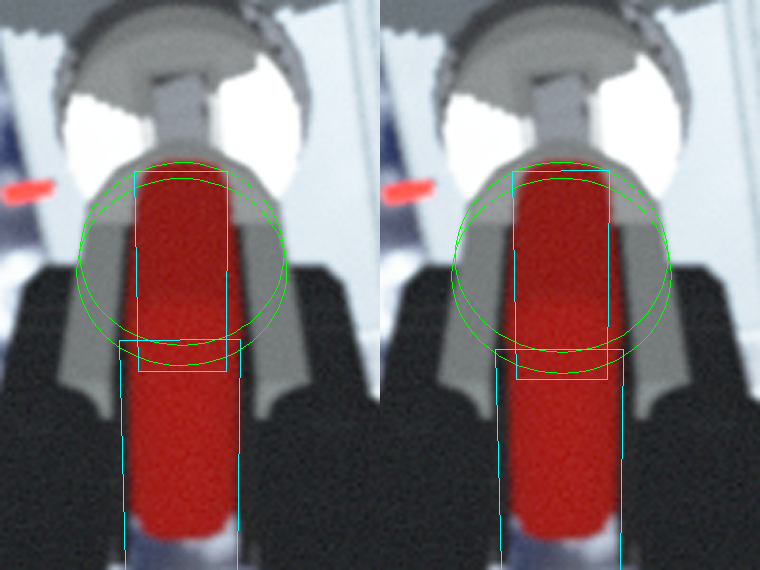

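```bash
python3 - <<'E'
from h import *
import pickle; p,s=pickle.load(open("w6.pkl","rb"))
tp=np.array(s["tool_pos"]); m=R.from_quat(s["eef_rot"]).as_matrix(); zt=m[:,2]; yt=m[:,1]
g=lambda u:(u-[230,200]+.5)*3.8-.5
print("tcp zoomed",g(proj(p,[tp,tp+.006*yt,tp-.006*yt,tp-.011*zt,tp+.011*zt])))
# observed in ov6a zoom: front top edge y~300 (129..237), rear end y~540 ; front lower edge y~163 (137..228); shoulder apex (182,138)
obs=np.array([(129,300),(237,300),(131,538),(236,538),(182,138)],float)
def f(q,full=False):
    o=tp+[0,0,q[0]]+q[1]*zt+q[2]*yt
    P=[o+[0,0,.045]-.015*zt-.006*yt,o+[0,0,.045]-.015*zt+.006*yt,o+[0,0,.045]+.015*zt-.006*yt,o+[0,0,.045]+.015*zt+.006*yt,o+[0,0,.000]-.014*zt]
    return (g(proj(p,np.array(P)))-obs).ravel()
r=least_squares(f,[-.0114,0,0],x_scale=.01); print(r.x*1e3); print(r.fun.reshape(-1,2).round(0))
E
```

```text
tcp zoomed [[181.17458762 298.71569666]
 [227.8711348  298.56885763]
 [134.48575689 298.87372712]
 [180.75303836 221.49253677]
 [181.57832693 372.74839548]]
[-18.31852668  -0.37934149   0.28705445]
[[-4.  0.]
 [ 3.  0.]
 [-1. -1.]
 [ 1. -1.]
 [ 1.  1.]]
```

The overlay shows the pads where expected and the key about 7 mm lower in the grip than planned, with its origin 18 mm below the TCP and centred. I'll align over the slot and descend to just above it.

```bash
python3 -m inch '[{"translation":[4,-0.8,2.6],"turn":[0,0,0],"hand":0},{"translation":[8,0,0],"turn":[0,0,0],"hand":0},{"translation":[7,0,0],"turn":[0,0,0],"hand":0},{"translation":[3,0,0],"turn":[0,0,0],"hand":0},{"translation":[0,0,0],"turn":[0,0,0],"hand":0}]'
python3 - <<'E'
from h import *
st(); togo((.4490,-.1355),.0743,-.36)
p=capture("wrist"); save(p,"w7")
z=p["color"][140:350,200:370,::-1]
cv2.imwrite("pics/w7k.png",cv2.resize(z,None,fx=2.8,fy=2.8,interpolation=cv2.INTER_CUBIC))
E
```

```text
clock: 9.12
tool_pos: [0.4494, -0.1365, 0.0911]
eef_rot: [0.126, 0.697, -0.126, 0.695]
force: [-0.1, 0.1, -0.6]
grip_width: 0.133
t 9.12 pos [ 0.4494 -0.1365  0.0911] F [-0.1  0.1 -0.6] M [ 0.05 -0.02  0.02] g 0.133
[[-0.002  0.351  0.936]
 [ 0.001  0.937 -0.351]
 [-1.     0.    -0.002]]
trans mm (tool) [16.8  0.8 -0.7] turn [ 0.002 -0.002 -0.   ] joints [ 1.14  0.66 -1.13  2.09  0.77  0.91  0.77] t 9.12
```

View pics/w7k.png

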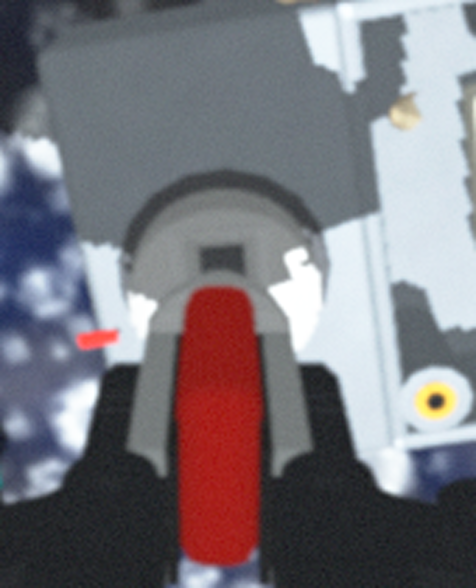

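The slot at zoom x≈222 lines up with the key at x≈220. Inserting now.

```bash
python3 -m inch '[{"translation":[3,0.5,-0.4],"turn":[0,0,0],"hand":0},{"translation":[4,0,0],"turn":[0,0,0],"hand":0},{"translation":[4,0,0],"turn":[0,0,0],"hand":0},{"translation":[3,0,0],"turn":[0,0,0],"hand":0},{"translation":[0,0,0],"turn":[0,0,0],"hand":0}]'
python3 - <<'E'
from h import *
st(); togo((.4490,-.1355),.0743,-.36)
E
```

```text
clock: 9.58
tool_pos: [0.4501, -0.1362, 0.0778]
eef_rot: [0.126, 0.696, -0.126, 0.696]
force: [0.6, -0.7, -0.4]
grip_width: 0.137
t 9.58 pos [ 0.4501 -0.1362  0.0778] F [ 0.6 -0.7 -0.4] M [-0.04 -0.11  0.05] g 0.137
[[-0.     0.351  0.936]
 [ 0.     0.936 -0.351]
 [-1.     0.    -0.   ]]
trans mm (tool) [ 3.5  0.2 -1.3] turn [ 0.001 -0.    -0.   ] joints [ 1.11  0.67 -1.1   2.09  0.8   0.88  0.75] t 9.58
```

```bash
python3 -m inch '[{"translation":[2,0,-0.5],"turn":[0,0,0],"hand":0},{"translation":[2,0,0],"turn":[0,0,0],"hand":0},{"translation":[1,0,0],"turn":[0,0,0],"hand":0},{"translation":[0,0,0],"turn":[0,0,0],"hand":0}]'
python3 - <<'E'
from h import *
st()
p=capture("wrist"); save(p,"w8")
z=p["color"][140:350,200:370,::-1]
cv2.imwrite("pics/w8k.png",cv2.resize(z,None,fx=2.8,fy=2.8,interpolation=cv2.INTER_CUBIC))
E
```

```text
clock: 9.92
tool_pos: [0.4501, -0.1361, 0.0733]
eef_rot: [0.126, 0.695, -0.126, 0.696]
force: [1.6, -0.7, -1.4]
grip_width: 0.134
t 9.92 pos [ 0.4501 -0.1361  0.0733] F [ 1.6 -0.7 -1.4] M [-0.12 -0.47  0.02] g 0.134
[[ 0.001  0.351  0.936]
 [-0.     0.936 -0.351]
 [-1.     0.     0.001]]
```

View pics/w8k.png

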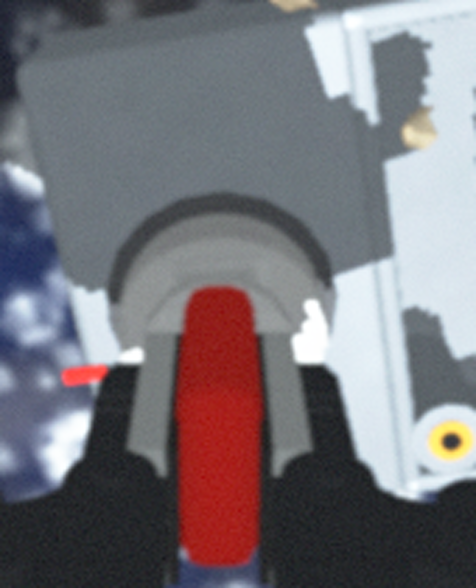

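```bash
python3 -m inch '[{"translation":[1,0,-0.7],"turn":[0,0,0],"hand":0},{"translation":[1,0,0],"turn":[0,0,0],"hand":0},{"translation":[0,0,0],"turn":[0,0,0],"hand":0}]'
python3 - <<'E'
from h import *
st()
E
python3 -m inch '[{"translation":[1,0,0],"turn":[0,0,0],"hand":0},{"translation":[1,0,0],"turn":[0,0,0],"hand":0},{"translation":[0,0,0],"turn":[0,0,0],"hand":0}]'
```

```text
clock: 10.22
tool_pos: [0.45, -0.1359, 0.0716]
eef_rot: [0.126, 0.695, -0.126, 0.696]
force: [4.1, -0.5, 0.3]
grip_width: 0.131
t 10.22 pos [ 0.45   -0.1359  0.0716] F [ 4.1 -0.5  0.3] M [-0.27 -0.99 -0.  ] g 0.131
[[ 0.002  0.351  0.936]
 [-0.     0.936 -0.351]
 [-1.     0.     0.002]]
clock: 10.47
tool_pos: [0.45, -0.1359, 0.0696]
eef_rot: [0.126, 0.695, -0.126, 0.696]
force: [5.1, -0.7, -0.0]
grip_width: 0.134
```

```bash
python3 -m inch '[{"translation":[0,0,0.8],"turn":[0,0,0],"hand":0},{"translation":[0,0,0.7],"turn":[0,0,0],"hand":0},{"translation":[0,0,0],"turn":[0,0,0],"hand":0}]'
python3 - <<'E'
from h import *
s=st()
p=capture("wrist"); save(p,"w9")
import pickle; pickle.dump((p,s),open("w9.pkl","wb"))
z=p["color"][200:350,220:340,::-1]
cv2.imwrite("pics/w9k.png",cv2.resize(z,None,fx=4,fy=4,interpolation=cv2.INTER_CUBIC))
c=capture("scene"); z=c["color"][180:270,260:400,::-1]
cv2.imwrite("pics/s9.png",cv2.resize(z,None,fx=5,fy=5,interpolation=cv2.INTER_CUBIC))
E
```

```text
clock: 10.72
tool_pos: [0.4501, -0.1361, 0.0692]
eef_rot: [0.126, 0.696, -0.126, 0.696]
force: [2.4, -0.7, 1.3]
grip_width: 0.132
t 10.72 pos [ 0.4501 -0.1361  0.0692] F [ 2.4 -0.7  1.3] M [-0.07 -0.72  0.01] g 0.132
[[-0.001  0.351  0.936]
 [ 0.     0.936 -0.351]
 [-1.     0.    -0.001]]
```

View pics/w9k.png

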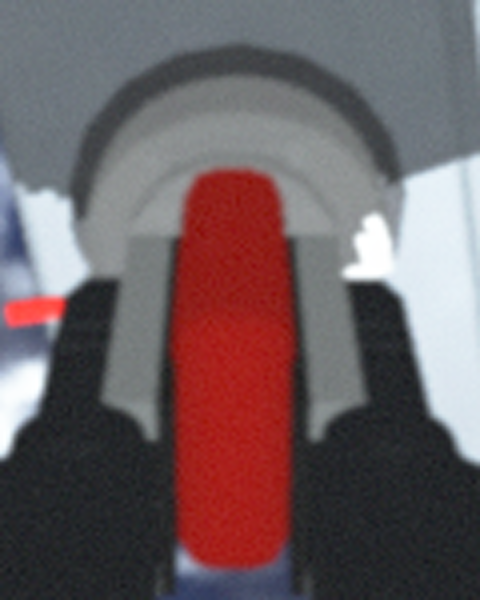

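View pics/s9.png

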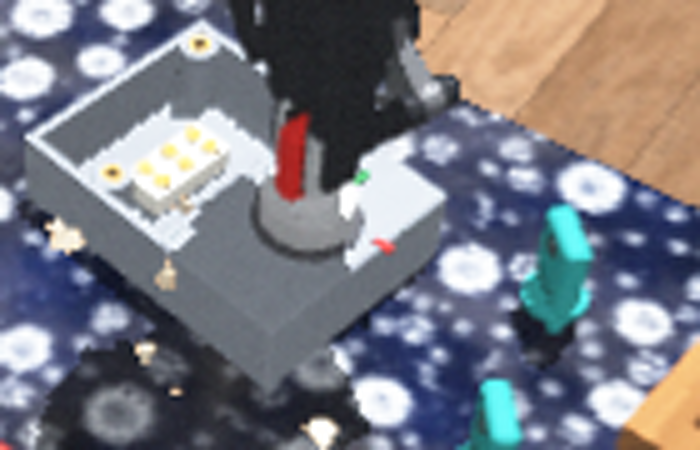

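```bash
python3 -m inch '[{"translation":[1,0,0.5],"turn":[0,0,0],"hand":0},{"translation":[1,0,0],"turn":[0,0,0],"hand":0},{"translation":[0,0,0],"turn":[0,0,0],"hand":0}]'
python3 -m inch '[{"translation":[1,0,0],"turn":[0,0,0],"hand":0},{"translation":[1,0,0],"turn":[0,0,0],"hand":0},{"translation":[0,0,0],"turn":[0,0,0],"hand":0}]'
python3 - <<'E'
from h import *
s=st()
E
```

```text
clock: 11.07
tool_pos: [0.4502, -0.1364, 0.0673]
eef_rot: [0.126, 0.696, -0.126, 0.695]
force: [1.4, -0.5, 4.5]
grip_width: 0.129
clock: 11.32
tool_pos: [0.4503, -0.1364, 0.067]
eef_rot: [0.125, 0.696, -0.127, 0.695]
force: [-7.3, 0.3, 30.2]
grip_width: 0.129
t 11.32 pos [ 0.4503 -0.1364  0.067 ] F [-7.3  0.3 30.2] M [-0.03  1.67 -0.01] g 0.129
[[-0.002  0.351  0.936]
 [-0.003  0.936 -0.351]
 [-1.    -0.003 -0.001]]
```

The key is seated, with 30 N of contact at TCP z = 0.067. I'll relieve the push and turn clockwise.

```bash
python3 -m inch '[{"translation":[-1.3,0,0],"turn":[0,0,0],"hand":0},{"translation":[0,0,0],"turn":[0.04,0,0],"hand":0},{"translation":[0,0,0],"turn":[0.07,0,0],"hand":0},{"translation":[0,0,0],"turn":[0.08,0,0],"hand":0},{"translation":[0,0,0],"turn":[0.08,0,0],"hand":0},{"translation":[0,0,0],"turn":[0.08,0,0],"hand":0},{"translation":[0,0,0],"turn":[0.05,0,0],"hand":0},{"translation":[0,0,0],"turn":[0,0,0],"hand":0}]'
python3 - <<'E'
from h import *
s=st(); togo((.4492,-.1355),.0672,-1.64)
E
```

```text
clock: 11.98
tool_pos: [0.45, -0.1363, 0.0672]
eef_rot: [0.262, 0.657, -0.263, 0.656]
force: [-2.6, 0.2, 14.0]
grip_width: 0.131
t 11.98 pos [ 0.45   -0.1363  0.0672] F [-2.6  0.2 14. ] M [ 0.1   0.69 -0.03] g 0.131
[[-0.002  0.69   0.724]
 [-0.001  0.724 -0.69 ]
 [-1.    -0.002 -0.   ]]
trans mm (tool) [ 0.   0.  -1.1] turn [0.879 0.001 0.002] joints [ 1.04  0.63 -1.    2.1   0.75  0.82  0.39] t 11.98
```

```bash
python3 -m inch '[{"translation":[-0.4,0,-0.5],"turn":[0.05,0,0],"hand":0},{"translation":[0,0,0],"turn":[0.08,0,0],"hand":0},{"translation":[0,0,0],"turn":[0.09,0,0],"hand":0},{"translation":[0,0,0],"turn":[0.09,0,0],"hand":0},{"translation":[0,0,0],"turn":[0.09,0,0],"hand":0},{"translation":[0,0,0],"turn":[0.09,0,0],"hand":0},{"translation":[0,0,0],"turn":[0.09,0,0],"hand":0},{"translation":[0,0,0],"turn":[0.09,0,0],"hand":0},{"translation":[0,0,0],"turn":[0.05,0,0],"hand":0},{"translation":[0,0,0],"turn":[0,0,0],"hand":0}]'
python3 - <<'E'
from h import *
s=st(); togo((.4492,-.1355),.0672,-1.64)
E
```

```text
clock: 12.82
tool_pos: [0.4496, -0.1358, 0.0673]
eef_rot: [0.477, 0.522, -0.478, 0.522]
force: [-0.7, -0.4, 8.8]
grip_width: 0.133
t 12.82 pos [ 0.4496 -0.1358  0.0673] F [-0.7 -0.4  8.8] M [ 0.12  0.3  -0.04] g 0.133
[[-0.002  0.996  0.089]
 [-0.001  0.089 -0.996]
 [-1.    -0.002  0.001]]
trans mm (tool) [ 0.1 -0.4 -0.4] turn [0.159 0.001 0.002] joints [ 0.93  0.55 -0.84  2.1   0.61  0.75 -0.22] t 12.82
```

```bash
python3 -m inch '[{"translation":[0,0,0],"turn":[0.05,0,0],"hand":0},{"translation":[0,0,0],"turn":[0.05,0,0],"hand":0},{"translation":[0,0,0],"turn":[0.05,0,0],"hand":0},{"translation":[0,0,0],"turn":[0,0,0],"hand":0}]'
python3 - <<'E'
from h import *
s=st(); togo((.4492,-.1355),.0672,-1.64)
E
python3 -m inch '[{"translation":[0,0,0],"turn":[0.04,0,0],"hand":0},{"translation":[0,0,0],"turn":[0.04,0,0],"hand":0},{"translation":[0,0,0],"turn":[0,0,0],"hand":0}]'
python3 - <<'E'
from h import *
s=st(); togo((.4492,-.1355),.0672,-1.64)
E
```

```text
clock: 13.15
tool_pos: [0.45, -0.136, 0.0673]
eef_rot: [-0.515, -0.485, 0.515, -0.484]
force: [-0.1, -0.1, 7.4]
grip_width: 0.131
t 13.15 pos [ 0.45   -0.136   0.0673] F [-0.1 -0.1  7.4] M [ 0.05  0.03 -0.06] g 0.131
[[-0.001  0.998 -0.061]
 [-0.001 -0.061 -0.998]
 [-1.    -0.001  0.001]]
trans mm (tool) [ 0.1 -0.8 -0.5] turn [0.009 0.001 0.001] joints [ 0.9   0.54 -0.8   2.1   0.59  0.73 -0.34] t 13.15
clock: 13.4
tool_pos: [0.4499, -0.136, 0.0673]
eef_rot: [-0.533, -0.464, 0.534, -0.464]
force: [-0.3, 0.7, 7.5]
grip_width: 0.132
t 13.4 pos [ 0.4499 -0.136   0.0673] F [-0.3  0.7  7.5] M [0.03 0.1  0.17] g 0.132
[[-0.001  0.99  -0.139]
 [-0.001 -0.139 -0.99 ]
 [-1.    -0.001  0.001]]
trans mm (tool) [ 0.1 -0.7 -0.4] turn [-0.07   0.001  0.001] joints [ 0.89  0.53 -0.79  2.1   0.57  0.73 -0.41] t 13.4
```

```bash
python3 -m inch '[{"translation":[0,0,0],"turn":[0.04,0,0],"hand":0},{"translation":[0,0,0],"turn":[0.03,0,0],"hand":0},{"translation":[0,0,0],"turn":[0,0,0],"hand":0},{"translation":[0,0,0],"turn":[0,0,0],"hand":0}]'
python3 - <<'E'
from h import *
s=st(); togo((.4492,-.1355),.0672,-1.64)
p=capture("wrist"); save(p,"w10")
E
```

```text
clock: 13.73
tool_pos: [0.4498, -0.1358, 0.0672]
eef_rot: [-0.548, -0.446, 0.549, -0.446]
force: [-1.0, 0.5, 8.1]
grip_width: 0.131
t 13.73 pos [ 0.4498 -0.1358  0.0672] F [-1.   0.5  8.1] M [0.03 0.22 0.52] g 0.131
[[-0.001  0.979 -0.205]
 [-0.001 -0.205 -0.979]
 [-1.    -0.001  0.001]]
trans mm (tool) [ 0.1 -0.6 -0.2] turn [-0.137  0.001  0.001] joints [ 0.88  0.53 -0.77  2.1   0.56  0.72 -0.47] t 13.73
```

View pics/w10.png

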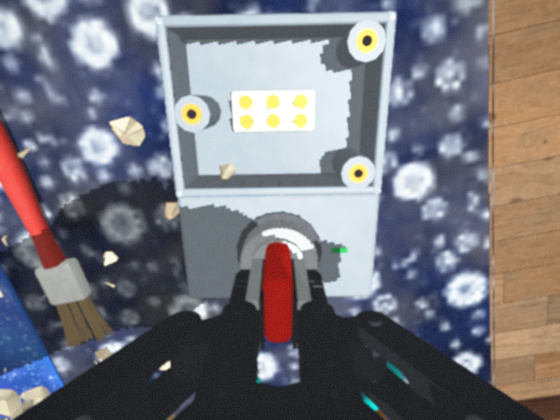

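The torque rose to 0.52 N m, so the switch is at its stop. I'll unwind slightly, release and rise.

```bash
python3 -m inch '[{"translation":[-0.3,0,0],"turn":[-0.05,0,0],"hand":0},{"translation":[0,0,0],"turn":[-0.02,0,0],"hand":30},{"translation":[0,0,0],"turn":[0,0,0],"hand":30},{"translation":[0,0,0],"turn":[0,0,0],"hand":30},{"translation":[0,0,0],"turn":[0,0,0],"hand":30},{"translation":[-6,0,0],"turn":[0,0,0],"hand":30},{"translation":[-14,0,0],"turn":[0,0,0],"hand":30},{"translation":[-20,0,0],"turn":[0,0,0],"hand":40},{"translation":[-25,0,0],"turn":[0,0,0],"hand":40},{"translation":[-25,0,0],"turn":[0,0,0],"hand":40},{"translation":[-25,0,0],"turn":[0,0,0],"hand":40},{"translation":[-15,0,0],"turn":[0,0,0],"hand":40},{"translation":[0,0,0],"turn":[0,0,0],"hand":40}]'
python3 - <<'E'
from h import *
s=st()
p=capture("wrist"); save(p,"w11")
import pickle; pickle.dump((p,s),open("w11.pkl","wb"))
cv2.imwrite("pics/w11k.png",cv2.resize(p["color"][80:330,150:400,::-1],None,fx=2.4,fy=2.4,interpolation=cv2.INTER_CUBIC))
togo((.437,.16),.2,-.17)
E
```

```text
clock: 14.87
tool_pos: [0.4527, -0.1364, 0.2007]
eef_rot: [0.534, 0.462, -0.533, 0.466]
force: [0.9, 0.4, -0.7]
grip_width: 0.465
t 14.87 pos [ 0.4527 -0.1364  0.2007] F [ 0.9  0.4 -0.7] M [ 0.05 -0.04  0.05] g 0.465
[[ 0.005  0.99  -0.138]
 [-0.003 -0.138 -0.99 ]
 [-1.     0.005  0.002]]
trans mm (tool) [  -1.7  -55.4 -291.6] turn [-1.54e+00  4.00e-03 -1.00e-03] joints [ 1.07  0.32 -0.97  2.01  0.32  0.97 -0.2 ] t 14.92
```

View pics/w11k.png

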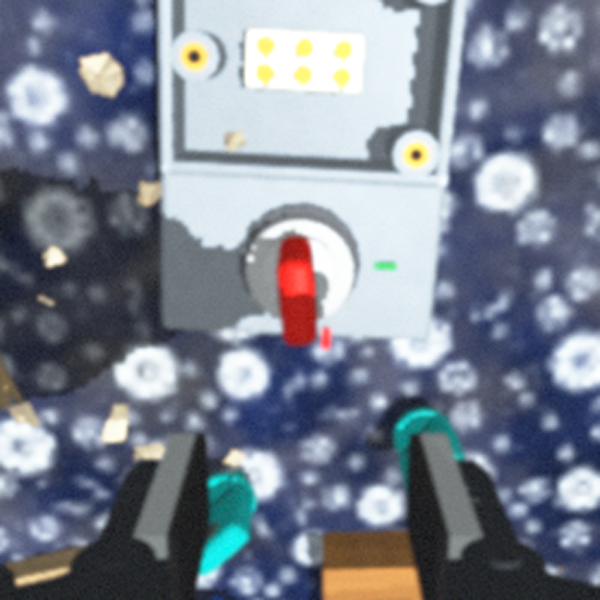

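```bash
python3 - <<'E'
from h import *
import pickle; p,s=pickle.load(open("w11.pkl","rb"))
r=ray(p,unz([(296,262),(300,343)],150,80,2.4),.101)[:,:2]; d=r[1]-r[0]; print(r,np.linalg.norm(d),np.arctan2(d[1],d[0]), r.mean(0))
r=ray(p,unz([(300,263)],150,80,2.4),.056); print("cyl",r)
E
```

```text
[[ 0.45078308 -0.11903159]
 [ 0.44816135 -0.14633043]] 0.02742443661068855 -1.6665409026720484 [ 0.44947222 -0.13268101]
cyl [[ 0.45004517 -0.13167922  0.056     ]]
```

The switch is locked: the key is seated and turned about 1.47 rad from the box's x axis. Now to the cover.

```bash
python3 -m inch '[{"translation":[-2,-2,-10],"turn":[0,0,0],"hand":85},{"translation":[-4,-4,-22],"turn":[0,0,0],"hand":85},{"translation":[-5,-6,-30],"turn":[0,0,0],"hand":85},{"translation":[-5,-6,-32],"turn":[0,0,0],"hand":85},{"translation":[-5,-6,-32],"turn":[0,0,0],"hand":85},{"translation":[-5,-6,-32],"turn":[0,0,0],"hand":85},{"translation":[-4,-6,-32],"turn":[0,0,0],"hand":85},{"translation":[0,-6,-32],"turn":[0,0,0],"hand":85},{"translation":[0,-6,-32],"turn":[0,0,0],"hand":85},{"translation":[0,-5,-25],"turn":[0,0,0],"hand":85},{"translation":[0,-2,-13],"turn":[-0.08,0,0],"hand":85},{"translation":[0,0,0],"turn":[-0.12,0,0],"hand":85},{"translation":[0,0,0],"turn":[-0.12,0,0],"hand":85},{"translation":[0,0,0],"turn":[-0.12,0,0],"hand":85},{"translation":[0,0,0],"turn":[-0.12,0,0],"hand":85},{"translation":[0,0,0],"turn":[-0.12,0,0],"hand":85},{"translation":[0,0,0],"turn":[-0.12,0,0],"hand":85},{"translation":[0,0,0],"turn":[-0.12,0,0],"hand":85},{"translation":[0,0,0],"turn":[-0.12,0,0],"hand":85},{"translation":[0,0,0],"turn":[-0.12,0,0],"hand":85}]'
python3 -m inch '[{"translation":[0,0,0],"turn":[-0.12,0,0],"hand":85},{"translation":[0,0,0],"turn":[-0.12,0,0],"hand":85},{"translation":[0,0,0],"turn":[-0.1,0,0],"hand":85},{"translation":[0,0,0],"turn":[-0.05,0,0],"hand":85},{"translation":[0,0,0],"turn":[0,0,0],"hand":85}]'
python3 - <<'E'
from h import *
s=st()
p=capture("wrist"); save(p,"w12")
import pickle; pickle.dump((p,s),open("w12.pkl","wb"))
togo((.437,.16),.2,-.17)
E
```

```text
clock: 16.58
tool_pos: [0.4347, 0.1611, 0.2263]
eef_rot: [0.189, 0.682, -0.19, 0.681]
force: [0.1, -0.1, -0.4]
grip_width: 0.995
clock: 17.0
tool_pos: [0.4347, 0.1612, 0.2261]
eef_rot: [0.055, 0.706, -0.055, 0.704]
force: [-0.7, 0.2, 0.4]
grip_width: 0.998
t 17.0 pos [0.4347 0.1612 0.2261] F [-0.7  0.2  0.4] M [ 0.01 -0.03 -0.07] g 0.998
[[-0.003  0.155  0.988]
 [ 0.001  0.988 -0.155]
 [-1.     0.    -0.003]]
trans mm (tool) [26.3 -0.8  2.3] turn [ 0.011 -0.003 -0.   ] joints [ 0.73  0.53 -1.45  1.99  0.58  1.15  0.46] t 17.05
```

View pics/w12.png

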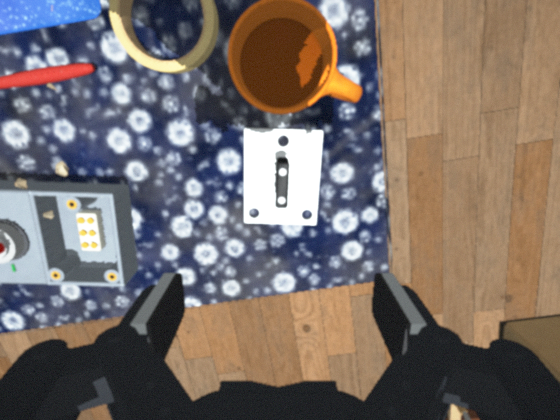

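```bash
python3 - <<'E'
from h import *
import pickle; p,s=pickle.load(open("w12.pkl","rb"))
cv2.imwrite("pics/w12k.png",cv2.resize(p["color"][120:235,235:335,::-1],None,fx=5,fy=5,interpolation=cv2.INTER_CUBIC))
cv2.imwrite("pics/w12b.png",cv2.resize(p["color"][170:300,0:140,::-1],None,fx=4.5,fy=4.5,interpolation=cv2.INTER_CUBIC))
E
```

```text
(no output)
```

View pics/w12k.png

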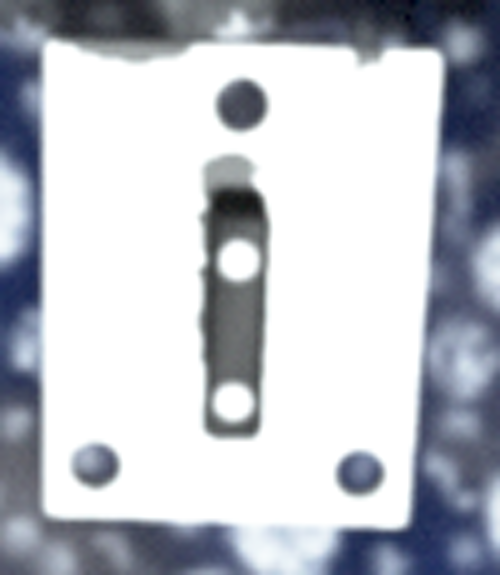

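View pics/w12b.png

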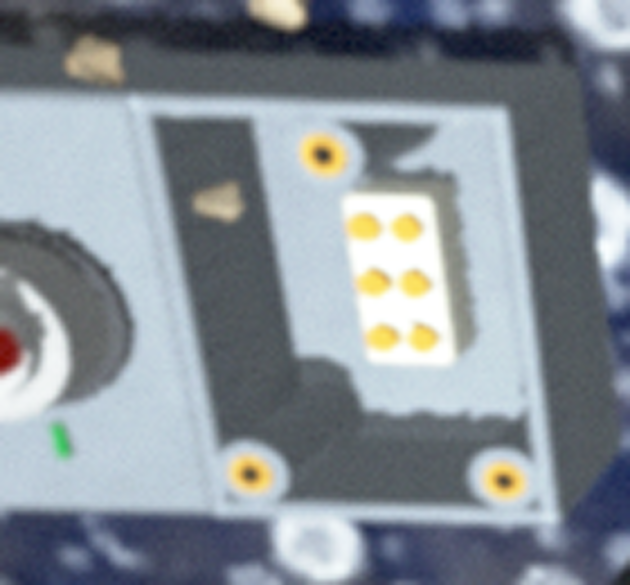

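```bash
python3 - <<'E'
from h import *
import pickle; p,s=pickle.load(open("w12.pkl","rb"))
L=np.array([[42,31,5],[42,-31,5],[-42,0,5],[54,42,5],[54,-42,5]])/1e3
uv=unz([(360,473),(96,465),(242,104),(410,525),(45,517)],235,120,5)
q,r=fit([(p,L,uv)],[.437,.16,-.15]); print("cover",q,"\n",np.round(r,1))
L=np.array([[42,63,40],[42,1,40],[-42,32,40]])/1e3
uv=unz([(503,481),(250,474),(324,155)],0,170,4.5)
b,r=fit([(p,L,uv)],[.457,-.094,-.19]); print("box",b,"\n",np.round(r,1))
togo(q[:2],.1,q[2])
p=capture("wrist")
print([(np.round(d["location"],3),d["confidence"]) for d in search_frame(p,"tea_mug")])
E
```

```text
cover [ 0.43707958  0.1650607  -0.18557713] 
 [[ 0.3  0.2]
 [ 0.   0.4]
 [-0.2  0.2]
 [-0.9 -0.3]
 [ 0.8 -0.7]]
box [ 0.45717026 -0.0931922  -0.19456745] 
 [[ 0.1  0.1]
 [-0.  -0.1]
 [-0.1  0. ]]
trans mm (tool) [126.3   4.2   1.9] turn [ 0.027 -0.003 -0.   ] joints [ 0.73  0.53 -1.45  1.99  0.58  1.15  0.46] t 17.05
[(array([0.325, 0.184, 0.055]), 0.9)]
```

```bash
python3 -m inch '[{"translation":[10,2,1],"turn":[0.027,0,0],"hand":55},{"translation":[22,2.2,1],"turn":[0,0,0],"hand":55},{"translation":[28,0,0],"turn":[0,0,0],"hand":55},{"translation":[28,0,0],"turn":[0,0,0],"hand":55},{"translation":[28,0,0],"turn":[0,0,0],"hand":55},{"translation":[28,0,0],"turn":[0,0,0],"hand":55},{"translation":[20,0,0],"turn":[0,0,0],"hand":55},{"translation":[8,0,0],"turn":[0,0,0],"hand":55},{"translation":[0,0,0],"turn":[0,0,0],"hand":55}]'
python3 - <<'E'
from h import *
s=st()
p=capture("wrist"); save(p,"w13")
import pickle; pickle.dump((p,s),open("w13.pkl","wb"))
togo((.4371,.1651),.01,-.186)
E
```

```text
clock: 17.9
tool_pos: [0.4375, 0.1642, 0.0539]
eef_rot: [0.065, 0.705, -0.066, 0.703]
force: [1.1, -0.1, -0.1]
grip_width: 0.641
t 17.9 pos [0.4375 0.1642 0.0539] F [ 1.1 -0.1 -0.1] M [-0.02  0.02 -0.01] g 0.641
[[-0.003  0.185  0.983]
 [-0.001  0.983 -0.185]
 [-1.    -0.001 -0.003]]
trans mm (tool) [45.2  0.1 -1.3] turn [ 0.    -0.001  0.   ] joints [ 0.45  0.73 -1.09  2.11  0.88  0.87  0.21] t 17.95
```

View pics/w13.png

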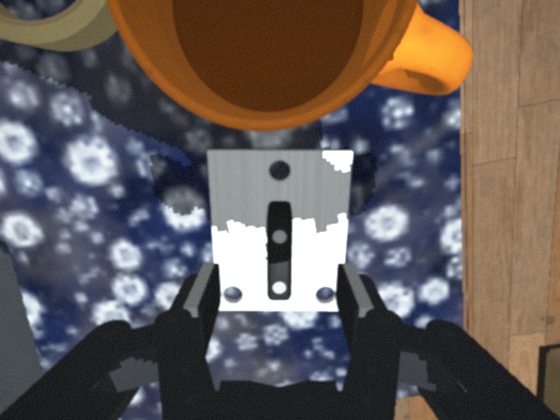

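The bar at (279,250) is centred between the fingers and square to them. I'll descend and grip.

```bash
python3 -m inch '[{"translation":[6,0,-0.5],"turn":[0,0,0],"hand":55},{"translation":[12,0,-0.5],"turn":[0,0,0],"hand":55},{"translation":[12,0,0],"turn":[0,0,0],"hand":55},{"translation":[9,0,0],"turn":[0,0,0],"hand":55},{"translation":[4,0,0],"turn":[0,0,0],"hand":55},{"translation":[0,0,0],"turn":[0,0,0],"hand":55}]'
python3 - <<'E'
from h import *
st(); togo((.4371,.1651),.01,-.186)
E
python3 -m inch '[{"translation":[0,0,0],"turn":[0,0,0],"hand":0},{"translation":[0,0,0],"turn":[0,0,0],"hand":0},{"translation":[0,0,0],"turn":[0,0,0],"hand":0},{"translation":[0,0,0],"turn":[0,0,0],"hand":0},{"translation":[0,0,0],"turn":[0,0,0],"hand":0},{"translation":[0,0,0],"turn":[0,0,0],"hand":0},{"translation":[0,0,0],"turn":[0,0,0],"hand":0}]'
```

```text
clock: 18.45
tool_pos: [0.4379, 0.1646, 0.0122]
eef_rot: [0.066, 0.704, -0.066, 0.704]
force: [-0.6, -0.1, 0.5]
grip_width: 0.645
t 18.45 pos [0.4379 0.1646 0.0122] F [-0.6 -0.1  0.5] M [-0.    0.06  0.04] g 0.645
[[-0.     0.185  0.983]
 [-0.     0.983 -0.185]
 [-1.    -0.    -0.   ]]
trans mm (tool) [ 2.2  0.3 -0.9] turn [-0. -0.  0.] joints [ 0.39  0.79 -1.01  2.12  0.97  0.81  0.14] t 18.45
clock: 19.03
tool_pos: [0.4384, 0.1648, 0.013]
eef_rot: [0.066, 0.704, -0.066, 0.704]
force: [-0.8, -1.0, 5.9]
grip_width: 0.152
```

```bash
python3 -m inch '[{"translation":[-3,0,0],"turn":[0,0,0],"hand":0},{"translation":[-6,0,0],"turn":[0,0,0],"hand":0},{"translation":[-12,0,0],"turn":[0,0,0],"hand":0},{"translation":[-20,0,0],"turn":[0,0,0],"hand":0},{"translation":[-25,0,0],"turn":[0,0,0],"hand":0},{"translation":[-25,0,0],"turn":[0,0,0],"hand":0},{"translation":[-15,0,0],"turn":[0,0,0],"hand":0},{"translation":[-6,0,0],"turn":[0,0,0],"hand":0},{"translation":[0,0,0],"turn":[0,0,0],"hand":0}]'
python3 - <<'E'
from h import *
s=st()
p=capture("wrist"); save(p,"w14")
import pickle; pickle.dump((p,s),open("w14.pkl","wb"))
c=capture("scene"); save(c,"s14")
togo((.4634,-.0618),.12,-.192)
E
```

```text
clock: 19.78
tool_pos: [0.4387, 0.1647, 0.1255]
eef_rot: [0.066, 0.703, -0.066, 0.705]
force: [-0.2, 0.9, -1.7]
grip_width: 0.15
t 19.78 pos [0.4387 0.1647 0.1255] F [-0.2  0.9 -1.7] M [-0.03 -0.03 -0.01] g 0.15
[[ 0.002  0.185  0.983]
 [ 0.     0.983 -0.185]
 [-1.     0.001  0.002]]
trans mm (tool) [   3.9 -217.1   67.2] turn [ 0.006 -0.     0.001] joints [ 0.55  0.63 -1.23  2.07  0.74  0.98  0.31] t 19.88
```

View pics/w14.png

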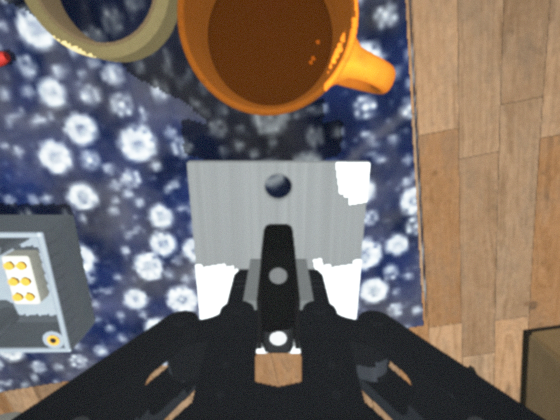

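View pics/s14.png

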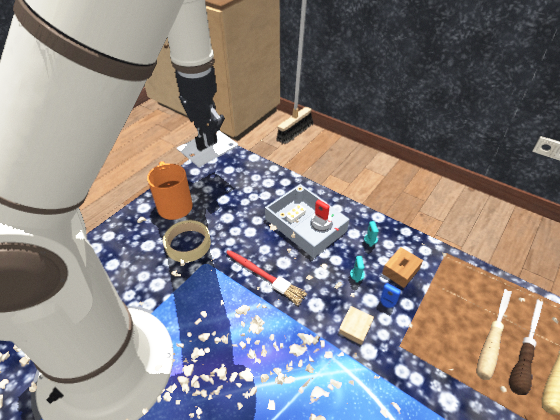

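```bash
python3 - <<'E'
from h import *
import pickle; p,s=pickle.load(open("w14.pkl","rb"))
cv2.imwrite("pics/w14k.png",cv2.resize(p["color"][150:360,180:380,::-1],None,fx=2.85,fy=2.85,interpolation=cv2.INTER_CUBIC))
E
```

```text
(no output)
```

View pics/w14k.png

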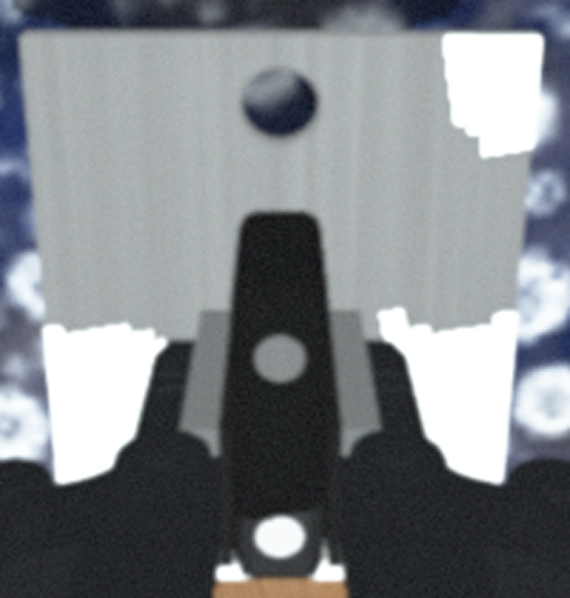

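```bash
python3 -m inch '[{"translation":[0,-10,3],"turn":[0,0,0],"hand":0},{"translation":[0,-20,6],"turn":[0,0,0],"hand":0},{"translation":[0,-24,8],"turn":[0,0,0],"hand":0},{"translation":[0,-24,8],"turn":[0,0,0],"hand":0},{"translation":[0,-24,8],"turn":[0,0,0],"hand":0},{"translation":[0,-24,8],"turn":[0,0,0],"hand":0},{"translation":[0,-24,8],"turn":[0,0,0],"hand":0},{"translation":[0,-24,8],"turn":[0,0,0],"hand":0},{"translation":[0,-22,6],"turn":[0.006,0,0],"hand":0},{"translation":[0,-15,3],"turn":[0,0,0],"hand":0},{"translation":[0,-6,1],"turn":[0,0,0],"hand":0},{"translation":[0,0,0],"turn":[0,0,0],"hand":0}]'
python3 - <<'E'
from h import *
s=st()
p=capture("wrist"); save(p,"w15")
import pickle; pickle.dump((p,s),open("w15.pkl","wb"))
togo((.4634,-.0618),.1,-.192)
E
```

```text
clock: 20.88
tool_pos: [0.4626, -0.0623, 0.1231]
eef_rot: [0.069, 0.705, -0.069, 0.703]
force: [0.5, -0.4, -2.7]
grip_width: 0.149
t 20.88 pos [ 0.4626 -0.0623  0.1231] F [ 0.5 -0.4 -2.7] M [ 0.01 -0.02 -0.04] g 0.149
[[-0.002  0.193  0.981]
 [ 0.001  0.981 -0.193]
 [-1.     0.    -0.002]]
trans mm (tool) [23.5 -0.9  0.8] turn [-0.001 -0.002 -0.001] joints [ 1.06  0.66 -1.27  2.07  0.77  1.    0.76] t 20.93
```

View pics/w15.png

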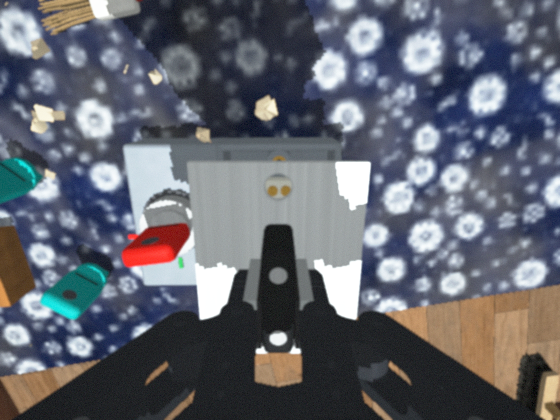

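```bash
cat > cf.py <<'E'
from h import *
import pickle
p,s=pickle.load(open("w14.pkl","rb"))
tp=np.array(s["tool_pos"]); m=R.from_quat(s["eef_rot"]).as_matrix()
B=np.c_[m[:,2],m[:,1],-m[:,0]]  # cover axes approx: x=tool z,y=tool y,z=-tool x
g=lambda u:(u-[180,150]+.5)*2.85-.5
def T(q,L): return tp+(B@(np.array([q[0],q[1],q[2]])[:,None]+R.from_rotvec([q[5],q[4],q[3]]).as_matrix()@np.array(L,float).T/1e3)).T
pts=[[-54,-42,5],[-54,42,5],[-42,0,5]]
ob=np.array([(20,32),(544,34),(280,102)],float)
def edge(a,b,y): 
    t=(y-a[1])/(b[1]-a[1]); return a[0]+t*(b[0]-a[0])
def f(q,free):
    qq=np.array([0,0,-.013,0,0,0.]); qq[free]=q
    r=(g(proj(p,T(qq,pts)))-ob).ravel()
    l=g(proj(p,T(qq,[[-54,-42,5],[54,-42,5]]))); rr=g(proj(p,T(qq,[[-54,42,5],[54,42,5]])))
    e=g(proj(p,T(qq,[[54,0,5]])))[0]
    return np.r_[r,edge(l[0],l[1],485)-57,edge(rr[0],rr[1],485)-503,e[1]-580]
for free in ([0,1,3],[0,1,2,3],[0,1,2,3,4,5]):
    q0=np.array([0,0,-.013,0,0,0.])[free]
    r=least_squares(f,q0,args=(free,),x_scale=.01); print(free,np.round(r.x,4),np.round(r.fun,1))
E
python3 cf.py
```

```text
[0, 1, 3] [-0.0018  0.0003 -0.0037] [-0.2 -0.7 -0.7 -0.9  1.2  2.8  0.9 -1.1 -1.7]
[0, 1, 2, 3] [-0.0019  0.0003 -0.0126 -0.0037] [-1.  -1.   0.  -1.2  1.2  2.8  0.3 -0.5 -0.6]
[0, 1, 2, 3, 4, 5] [-0.0018  0.0003 -0.0127 -0.0032 -0.0049  0.0124] [-0.2 -1.6 -0.5 -0.9  0.5  2.5  0.5 -0.2  0.1]
```

The cover is level in the grip, with its origin 1.8 mm toward -z of the tool from the TCP and its underside 12.7 mm below. I'll descend partway and refine.

```bash
cat >> h.py <<'E'
def avg(n=6):
    P=[];Q=[]
    for i in range(n):
        s=observe(); P.append(s["tool_pos"]); Q.append(s["eef_rot"]); p=capture("wrist")
    m=R.from_quat(Q).mean().as_matrix(); P=np.array(P); print("std mm",P.std(0)*1e3); return P.mean(0),m,p
def cover_err(tp,m,box=(.4573,-.0932,-.192),off=(-.0018,.0003,-.0127),oy=-.004,zh=.050):
    B=np.c_[m[:,2],m[:,1],-m[:,0]]
    C=tp+B@np.array(off); th=np.arctan2(B[1,0],B[0,0])+oy
    b=box; T=np.array([b[0]-.032*np.sin(b[2]),b[1]+.032*np.cos(b[2]),zh])
    print("cover",np.round(C,4),"yaw",round(th,4),"target",np.round(T,4),"-> tool trans mm",np.round(m.T@(T-C)*1e3,2),"turn about x",round(th-b[2],4),"down axis",np.round(m[:,0],4))
E
python3 -m inch '[{"translation":[6,0,1],"turn":[0,0,0],"hand":0},{"translation":[10,0,1],"turn":[0,0,0],"hand":0},{"translation":[12,0,0],"turn":[0,0,0],"hand":0},{"translation":[8,0,0],"turn":[0,0,0],"hand":0},{"translation":[4,0,0],"turn":[0,0,0],"hand":0},{"translation":[0,0,0],"turn":[0,0,0],"hand":0}]'
python3 - <<'E'
from h import *
tp,m,p=avg(); cover_err(tp,m); save(p,"w16")
import pickle; pickle.dump((p,tp,m),open("w16.pkl","wb"))
cv2.imwrite("pics/w16k.png",cv2.resize(p["color"][90:300,100:400,::-1],None,fx=2.6,fy=2.6,interpolation=cv2.INTER_CUBIC))
E
```

```text
clock: 21.43
tool_pos: [0.4645, -0.0607, 0.083]
eef_rot: [0.067, 0.705, -0.067, 0.703]
force: [-0.7, 0.3, -2.1]
grip_width: 0.151
std mm [0.48922969 0.21876027 0.60591675]
cover [ 0.4637 -0.0603  0.0714] yaw -0.1951 target [ 0.4634 -0.0618  0.05  ] -> tool trans mm [ 2.139e+01 -1.500e+00 -1.000e-02] turn about x -0.0031 down axis [-3.e-04  3.e-04 -1.e+00]
```

View pics/w16k.png

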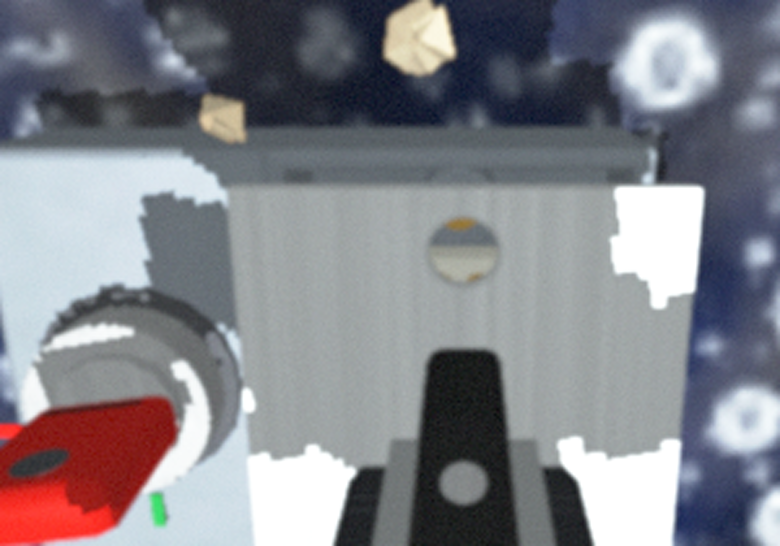

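```bash
python3 -m inch '[{"translation":[5,-0.6,0],"turn":[0,0,0],"hand":0},{"translation":[7,-0.6,0],"turn":[0,0,0],"hand":0},{"translation":[5,0,0],"turn":[0,0,0],"hand":0},{"translation":[3,0,0],"turn":[0,0,0],"hand":0},{"translation":[0,0,0],"turn":[0,0,0],"hand":0},{"translation":[0,0,0],"turn":[0,0,0],"hand":0}]'
python3 - <<'E'
from h import *
tp,m,p=avg(10); cover_err(tp,m); save(p,"w17"); s=st()
import pickle; pickle.dump((p,tp,m),open("w17.pkl","wb"))
cv2.imwrite("pics/w17k.png",cv2.resize(p["color"][140:240,180:400,::-1],None,fx=3.6,fy=3.6,interpolation=cv2.INTER_CUBIC))
cv2.imwrite("pics/w17h.png",cv2.resize(p["color"][160:215,245:315,::-1],None,fx=8,fy=8,interpolation=cv2.INTER_CUBIC))
c=capture("scene"); 
cv2.imwrite("pics/s17.png",cv2.resize(c["color"][150:270,230:380,::-1],None,fx=5,fy=5,interpolation=cv2.INTER_CUBIC))
pickle.dump(c,open("s17.pkl","wb"))
E
```

```text
clock: 22.23
tool_pos: [0.4651, -0.0623, 0.064]
eef_rot: [0.068, 0.704, -0.068, 0.704]
force: [-0.6, 0.0, -2.0]
grip_width: 0.152
std mm [0.12102943 0.09142637 0.14533413]
cover [ 0.4637 -0.0618  0.0517] yaw -0.1957 target [ 0.4634 -0.0618  0.05  ] -> tool trans mm [ 1.69 -0.02 -0.27] turn about x -0.0037 down axis [ 2.e-04  0.e+00 -1.e+00]
t 22.73 pos [ 0.4653 -0.0626  0.0644] F [ 0.1  0.2 -2.1] M [-0.04  0.02 -0.04] g 0.153
[[ 0.     0.191  0.982]
 [-0.     0.982 -0.191]
 [-1.    -0.     0.   ]]
```

View pics/w17k.png

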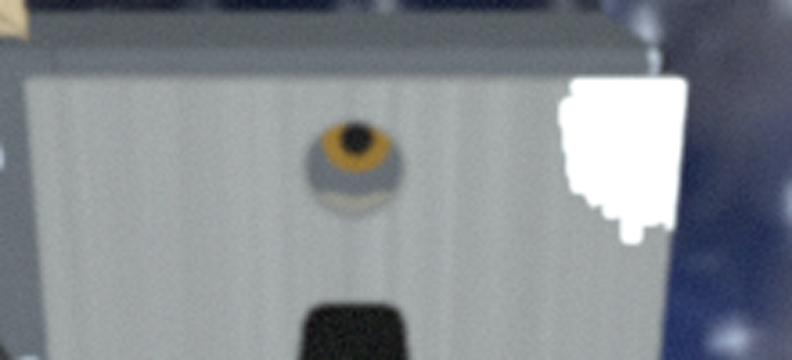

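View pics/w17h.png

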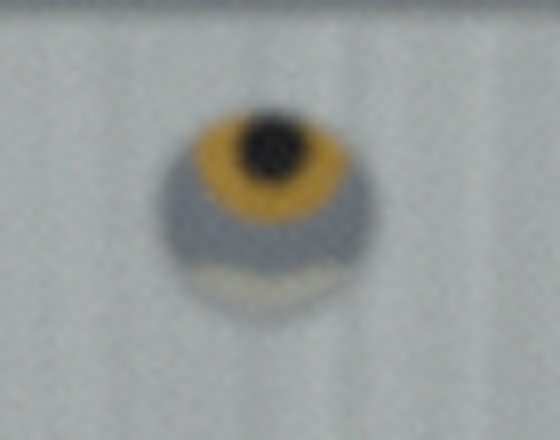

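View pics/s17.png

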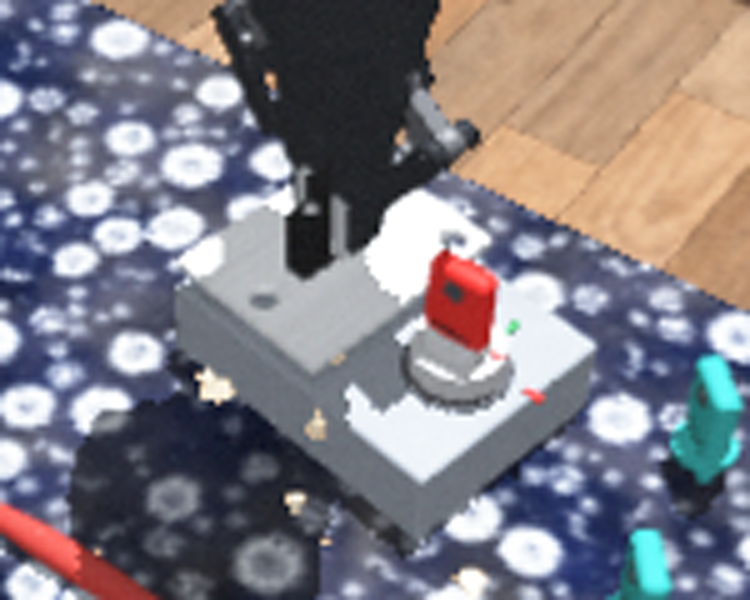

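```bash
python3 - <<'E'
from h import *
import pickle; p,tp,m=pickle.load(open("w17.pkl","rb"))
zc=tp[2]-.0127
t=ray(p,unz([(272,147)],245,160,8),.040)[0]; h=ray(p,unz([(269,216)],245,160,8),zc+.005)[0]
print("thread2",t,"hole2",h,"diff mm tool(y,z)",np.round(m.T@(t-h)*1e3,2))
for bx in [(.4573,-.0932,-.192)]:
    c,s=np.cos(bx[2]),np.sin(bx[2]); print("pred thread2",bx[0]-.042*c-.032*s,bx[1]-.042*s+.032*c)
for zz in (.0, .002,-.002):
    h=ray(p,unz([(269,216)],245,160,8),zc+.005+zz)[0]; print(zz,np.round(m.T@(t-h)*1e3,2))
# edge yaw: rear edge of cover (top face z) and box rim -x edge
e=ray(p,unz([(24,77),(686,80)],180,140,3.6),zc+.005); d=e[1]-e[0]; print("cover yaw",np.arctan2(d[1],d[0])-np.pi/2, np.linalg.norm(d))
e=ray(p,unz([(60,48),(640,48)],180,140,3.6),.040); d=e[1]-e[0]; print("rim yaw",np.arctan2(d[1],d[0])-np.pi/2)
E
```

```text
thread2 [ 0.4222369  -0.05360262  0.04      ] hole2 [ 0.42243777 -0.05383367  0.05669098] diff mm tool(y,z) [16.69  0.19 -0.24]
pred thread2 0.42217808953143626 -0.05377346826008921
0.0 [16.69  0.19 -0.24]
0.002 [18.69  0.19  0.28]
-0.002 [14.69  0.19 -0.77]
cover yaw -0.1966191906532404 0.08397509539865844
rim yaw -0.1920731017739965
```

```bash
python3 -m inch '[{"translation":[0.8,0,-0.3],"turn":[-0.003,0,0],"hand":0},{"translation":[0.7,0,0],"turn":[0,0,0],"hand":0},{"translation":[0,0,0],"turn":[0,0,0],"hand":0},{"translation":[0,0,0],"turn":[0,0,0],"hand":0},{"translation":[0,0,0],"turn":[0,0,0],"hand":0},{"translation":[0,0,0],"turn":[0,0,0],"hand":0}]'
python3 - <<'E'
from h import *
tp,m,p=avg(8); cover_err(tp,m); s=st()
import pickle; pickle.dump((p,tp,m),open("w18.pkl","wb"))
cv2.imwrite("pics/w18h.png",cv2.resize(p["color"][160:215,245:315,::-1],None,fx=8,fy=8,interpolation=cv2.INTER_CUBIC))
save(p,"w18")
c=capture("top"); cv2.imwrite("pics/t18.png",cv2.resize(c["color"][150:300,120:440,::-1],None,fx=2.5,fy=2.5,interpolation=cv2.INTER_CUBIC))
E
```

```text
clock: 23.28
tool_pos: [0.465, -0.0624, 0.0628]
eef_rot: [0.067, 0.704, -0.067, 0.704]
force: [0.2, -0.9, -1.5]
grip_width: 0.151
std mm [0.00827102 0.0241015  0.00662711]
cover [ 0.4633 -0.0618  0.0501] yaw -0.1928 target [ 0.4634 -0.0618  0.05  ] -> tool trans mm [0.12 0.06 0.11] turn about x -0.0008 down axis [ 0.  0. -1.]
t 23.68 pos [ 0.465  -0.0625  0.0628] F [-0.  -0.2 -1.1] M [ 0.02 -0.02 -0.02] g 0.154
[[ 0.     0.188  0.982]
 [-0.     0.982 -0.188]
 [-1.     0.     0.   ]]
```

View pics/w18h.png

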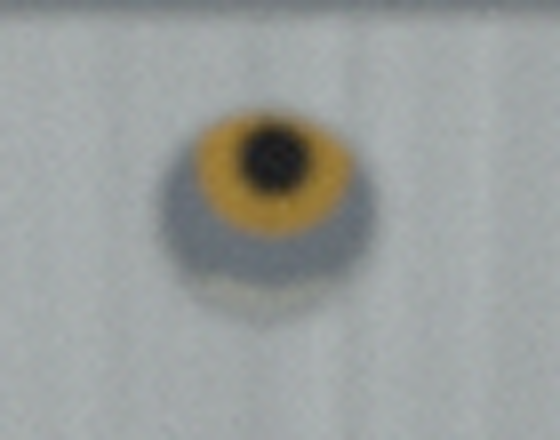

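View pics/w18.png

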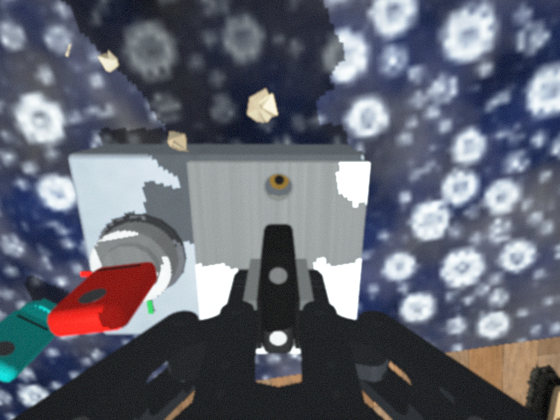

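View pics/t18.png

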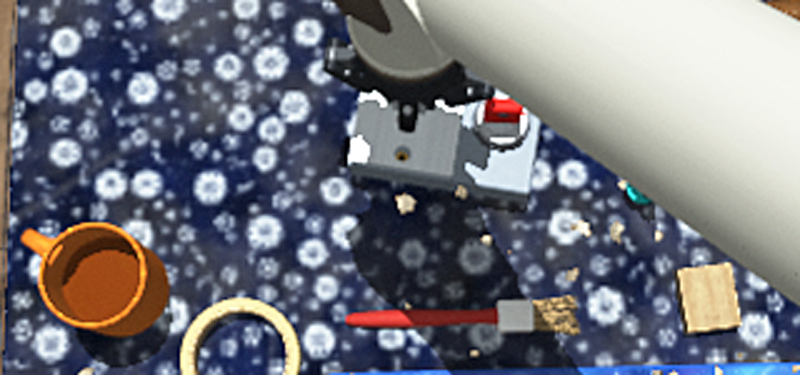

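```bash
python3 - <<'E'
from h import *
import pickle; p,tp,m=pickle.load(open("w18.pkl","rb"))
s=4
im=cv2.resize(p["color"][200:350,30:200,::-1],None,fx=s,fy=s,interpolation=cv2.INTER_CUBIC)
def dr(P,col):
    u=(proj(p,np.array(P))-[30,200]+.5)*s-.5; cv2.polylines(im,[np.round(u).astype(int).reshape(-1,1,2)],True,col,1)
o=np.array([.4493,-.1353,.056]); th=-1.66; X=np.array([np.cos(th),np.sin(th),0]); Y=np.array([-X[1],X[0],0])
for h in (.005,.045): dr([o+[0,0,h]+A*.015*X+B*.006*Y for A,B in((1,1),(1,-1),(-1,-1),(-1,1))],(255,255,0))
a=np.linspace(0,6.28,50)
dr([o+[0,0,.005]+.014*(np.cos(t)*X+np.sin(t)*Y) for t in a],(0,255,0)); dr([o+.02*(np.cos(t)*X+np.sin(t)*Y) for t in a],(0,255,255))
cv2.imwrite("pics/ov18.png",im)
E
```

```text
(no output)
```

View pics/ov18.png

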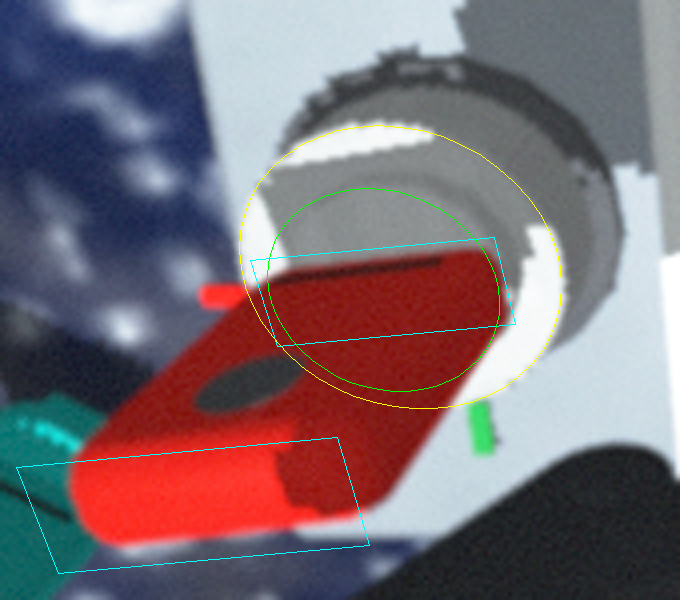

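The switch overlay (cylinder top at about (400,265)) rules out the key standing proud. The shoulder shows no upward offset, and contact came at the expected height. Hole2 shows thread2 through it, and the measured misalignment is about 0.1–0.3 mm. Handing in.

```bash
python3 - <<'E'
from h import *
st(); print(hand_in())
E
```

```text
t 23.73 pos [ 0.465  -0.0624  0.0628] F [-0.9  0.8 -1.9] M [-0.02  0.   -0.  ] g 0.149
[[ 0.     0.188  0.982]
 [ 0.     0.982 -0.188]
 [-1.     0.     0.   ]]
the job is handed in; nothing more can be done
None
```

The supply box is locked off, and the cover is held level about 1 cm above its open end with the holes over the threads. I handed in at 23.7 s of the 58 s allowed.

- **Key:** The red key is fully in; I felt the shoulder bottom at 30 N, at the height expected. I turned it clockwise until the resisting torque rose to 0.52 N m. The picture puts it about 1.47 rad from the box's x axis, against 1.45 expected. It was still upright in the switch after I let go.
- **Cover:** By the arm's readings it is level, with its underside about 10 mm above the rim. It is about 0.1 mm and 0.001 rad off the target position. Through hole2 the thread sat 0.2–0.3 mm from straight below, measured just before a last 0.3 mm correction. The force reading showed only the cover's own weight, so it is not touching the box.
- **Bystanders:** The offcut is at the same place in the last top picture. The mug looks unmoved there, but I did not measure it.

**Checks that fell short or disagreed:**
- The red bow looked 5–7 mm lower in the wrist pictures than its stated size predicts. The shoulder height and the contact force both fit a fully seated key, so I went with those.
- hole0 and hole1 were hidden by the gripper at the end. Their alignment rests on the measured box and cover positions.

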